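# Date-stamp the lunch boxes

### The arm

A 6-joint arm with a two-finger parallel gripper is mounted at the origin on the work surface. World frame = base frame: x ahead of the robot, y to its left, z up, the work surface at z = 0. Lengths are in m, angles in degrees, forces in N, time in s.
With the tool pointing down it reaches from about 0.35 to 0.875 m from the base axis. Payload 4.2 kg.
Tool frame: the origin (TCP) lies midway between the tips of the shut fingers; the grasp point (between the pads) lies r.pinch_z behind it (r.pinch_z is the distance from the TCP to the grasp point, in m); z points along the fingers, y is the direction in which the jaws open and shut (so a half turn about z gives the same grasp; the last joint's range is limited). The gripper opens to 87 mm and grips with 3 to 60 N. Pads are 19 mm wide; open, the fingers measure 117 mm over their backs; the gripper's body (75 mm by 190 mm) begins 51 mm behind the grasp point.
Start: joints at [90.619, 22.042, 0.453, 0, -68.411, -14.817], TCP at [0.153, 0.606, 0.194] pointing down, gripper open.
Joint ranges: [-179.83, 179.83], [-69.29, 118.12], [-61.27, 80.66], [-181.25, 117.63], [-171.15, -9.14], [-177.46, 177.46]. Speed limits (degrees/s): [159.86, 159.86, 180, 180, 180, 180].

### API

Orientations are given as a 3x3 rotation matrix whose columns are the frame's x, y, z axes.
In Python, from station import r gives the robot as it stands. The module is installed in compiled form; this text tells all that it offers.
- The arm moves only by the tool play_rows, never from a script. Its argument "deltas" is a list of rows, each a list of 7 numbers: the shift along the tool's x, y, z in units of 25 mm (1.0 is 25 mm), then the turn, a rotation vector about the tool's x, y, z in units of 5 degrees (1.0 is 5 degrees), then the finger opening in mm, from 0 to 87. In form: [[tx, ty, tz, wx, wy, wz, fingers], ...]. A call has 1 to 12 rows; each row is the pose to reach, as a shift and turn from the pose commanded when the call began, along the tool's axes at that moment; what a row does not reach only later rows make up. A row lasts 1/10 s, in which the tool goes at most 50 mm and 8.59 degrees, less where a joint would pass 70% of its speed; a pose out of reach is approached as far as the arm can. A call with a gripper value outside its range is refused whole. The fingers move at their own pace and stop on an object; the grip force is fixed at half the most. Time passes only in rows, so rows that repeat a pose let the fingers close. It gives the time, the measured TCP pose, the force and the opening at its end, in the units of the state.
- r.sense(): the state, without advancing time (a new reading comes with each control period).
- r.capture(name): name is "scene" or "top" or "wrist"; returns a dict with "pixels" (480x640x3 uint8, red, green, blue), "camera_matrix" (3x3 intrinsics, pixels), "R" (3x3) and "t" (3): a world point X has camera coordinates R X + t; the wrist camera has in their place "T_tool_cam" (4x4, takes a point from camera to tool coordinates, whose origin is the TCP and whose axes are the flange's). Camera axes: x right, y down, z forward; pixel columns grow to the right and rows downward; lengths in m; the calibration is good to about 2 mm. The wrist camera is an equidistant fisheye: a pixel r from the principal point sees the ray r / f radians off the axis. A picture is of the moment at which its call begins: read the wrist's pose just before it. There is no depth.
- r.finish_job(): hands the job in, once; it reports no verdict.
Trained networks look in the newest picture that a camera, given by its name, has taken for a name from the list of things; names that differ only in an ending like _2 or _b are one class to them, and where a whole thing is asked for, a point or a joint stands for the part that bears it (a point fixed in the world has none). Each returns a list of dicts, best first, with "score" (0 to 1); they miss things now and then, are a little off and sometimes report something else, mostly with a low value. They report only what shows in the picture. A call takes as long as a camera call. They do not tell look-alikes from the thing itself.
- r.spot_in(camera, target): "centre" ([x, y, z] in m, in world coordinates, good to about 4 mm: the middle of the surface that is visible of it).
- r.cut_out(camera, target): "region" (480x640 bool, what is visible of it).
The state is a dict: "time_s": time; "joints": joint angles; "joint_velocities": joint speeds; "effort": joint torques, N m; "tcp_pos": TCP position; "ee_rot": TCP orientation; "wrist_force": force on the tool from outside, world axes, zero at the start; "moment": the same for the moment, N m; "gripper_width": opening from 0.0 (shut) to 1.0 (fully open).
Only numpy, scipy, OpenCV 4.12 (cv2) and the standard library are available. Lean on these libraries where they do the work, as an engineer would, in place of code of your own. Each camera call takes 0.05 s, during which the arm holds its last target.

### The job

Get the date-stamping station ready by standing the brass tin that was left on its bed on the round cork mat and sliding the yellow shutter fully open. Then stamp each lunch box that is there, blue first, then pink, then white: with the box flat on the bed and centred, push its short end firmly home against the two stop posts so that the sprung stamp is pressed in, and hold it steady against them for at least one second. Finally all boxes should stand flat in the wooden tray, side by side and not stacked, the tin stay on its mat, the shutter be fully closed again, and the other kitchen things be left alone.

Things in the scene. Friction and masses are not known exactly. Their poses are not given: they have to be found in the camera images.
- box_blue: closed blue plastic lunch box, 100 x 62 x 45 mm (long side x, width y, height z), 0.2 to 0.35 kg; origin at the centre of its underside, z up. None if not there today
- box_pink: closed pink plastic lunch box, 100 x 62 x 45 mm (long side x, width y, height z), 0.2 to 0.35 kg; origin at the centre of its underside, z up. None if not there today
- box_white: closed white plastic lunch box, 100 x 62 x 45 mm (long side x, width y, height z), 0.2 to 0.35 kg; origin at the centre of its underside, z up. None if not there today
- station: fixed stamping station: aluminium bed 100 mm wide (y), top at z = 12 mm, from x = -195 to 0; grey housing behind the stop, 80 wide, 58 high, to x = 130. Origin on the table below the middle of the stop face; x points along the bed to the stop (the way a box is pushed), z up. A box fully home has its centre at x = -50, y = 0, underside z = 12 mm
- stop: the stop: two dark steel posts left and right of the stamp, at y = 18 to 36 mm on either side, top 52 mm above the table, faces in the plane x = 0 of the station; same origin and axes as the station
- stamp (a joint): sprung red stamp between the two posts: 0 = out, its face standing 12 mm before the stop face; grows as it is pushed in (m); 12 mm in when a box touches the posts. Takes 3 N to start and 8 N at 12 mm; springs out when let go
- stamp_face (a point): centre of the stamp's face (28 mm wide, 20 high), 22 mm above the bed
- shutter (a joint): yellow shutter plate, 50 mm wide (y), 4 thick, top 50 mm above the table, standing 20 to 24 mm before the stop face, in front of the stamp: 0 = closed (centred before the stamp), 0.075 m = fully open (slid to the station's -y side, stays where it is left, about 1.5 N)
- shutter_knob (a point): centre of the black upright tab on top of the shutter: 10 mm (x) by 14 mm (y) by 30 mm high, from 50 to 80 mm above the table; moves with the shutter; same axes as the station
- tin: squat round brass tin, 56 mm across, 45 high, 0.15 kg; origin at the centre of its underside
- mat: round cork mat fixed to the table, 90 mm across, 4 mm thick; origin at the centre of its underside
- tray: shallow wooden tray fixed to the table, 260 (x) x 250 (y) x 25 mm high, walls and floor 6 mm thick; origin at the centre of its underside
- tray_in (a point): centre of the tray's inner floor (6 mm above the table), tray axes
- bowl_pink: pink bowl, 110 mm across, 55 high, not part of the job; origin at the centre of its underside
- bowl_blue: blue bowl, 110 mm across, 55 high, not part of the job; origin at the centre of its underside
- sauce_bottle: brown bottle with red cap, 56 mm across, 170 high, not part of the job; origin at the centre of its underside
- spice_jar: small glass jar with black cap, 44 mm across, 70 high, not part of the job; origin at the centre of its underside
- sauce_dish: little white dish, 56 mm across, 16 high, not part of the job; origin at the centre of its underside
- mug: white mug, 76 mm across, 85 high, not part of the job; origin at the centre of its underside
Things that resemble listed ones, but are neither listed nor needed, are in the scene too. Leave any green or purple look-alike of the box_pink alone. Leave any green or orange look-alike of the box_white alone.

How it is judged (in metres and radians):
On the way, in this order (a step that is already met when the one before it is completed fails the run):
1. the tin stands on the cork mat and the shutter is open (horizontal distance between tin and mat below 0.035 m and z of tin in the frame of mat between 0 and 0.01 m and angle between tin's own z axis and vertical below 0.1 rad and value of joint shutter above 0.06 m), for 0.2 s.
2. the blue box, flat on the bed, is held with its short end home against the stop posts, the stamp pressed in, steady for one second (x of box_blue in the frame of station between -0.053 and -0.045 m and contact force between box_blue and stop above 1 N and angle between the x axis of box_blue and the x axis of station, either way round below 0.06 rad and y of box_blue in the frame of station between -0.01 and 0.01 m and z of box_blue in the frame of station below 0.018 m and angle between box_blue's own z axis and vertical below 0.08 rad and linear speed of box_blue below 0.02 m/s), for 1 s.
3. the pink box, flat on the bed, is held with its short end home against the stop posts, the stamp pressed in, steady for one second (x of box_pink in the frame of station between -0.053 and -0.045 m and contact force between box_pink and stop above 1 N and angle between the x axis of box_pink and the x axis of station, either way round below 0.06 rad and y of box_pink in the frame of station between -0.01 and 0.01 m and z of box_pink in the frame of station below 0.018 m and angle between box_pink's own z axis and vertical below 0.08 rad and linear speed of box_pink below 0.02 m/s), for 1 s.
4. the white box, flat on the bed, is held with its short end home against the stop posts, the stamp pressed in, steady for one second (x of box_white in the frame of station between -0.053 and -0.045 m and contact force between box_white and stop above 1 N and angle between the x axis of box_white and the x axis of station, either way round below 0.06 rad and y of box_white in the frame of station between -0.01 and 0.01 m and z of box_white in the frame of station below 0.018 m and angle between box_white's own z axis and vertical below 0.08 rad and linear speed of box_white below 0.02 m/s), for 1 s.
At the end, for the whole second after the job is handed in: Every box that is there stands flat on the tray's floor (within 6 mm of its height, tilt under 0.08 rad) and at rest; the tin stands upright on the mat, centre within 35 mm of the mat's; the shutter is closed to within 10 mm; the stamp is out (x of box_blue in the frame of tray between -0.1 and 0.1 m and y of box_blue in the frame of tray between -0.1 and 0.1 m and z of box_blue in the frame of tray_in between -0.006 and 0.006 m and angle between each of box_blue, box_pink, box_white's own z axis and vertical below 0.08 rad and linear speed of each of box_blue, box_pink, box_white below 0.02 m/s and x of box_pink in the frame of tray between -0.1 and 0.1 m and y of box_pink in the frame of tray between -0.1 and 0.1 m and z of box_pink in the frame of tray_in between -0.006 and 0.006 m and x of box_white in the frame of tray between -0.1 and 0.1 m and y of box_white in the frame of tray between -0.1 and 0.1 m and z of box_white in the frame of tray_in between -0.006 and 0.006 m and horizontal distance between tin and mat below 0.035 m and z of tin in the frame of mat between 0 and 0.01 m and angle between tin's own z axis and vertical below 0.1 rad and value of joint shutter below 0.01 m and value of joint stamp below 0.004 m); the robot touches nothing.
It fails at once if one of the other kitchen things is moved by more than 30 mm (distance of any of bowl_pink, bowl_blue, sauce_bottle, spice_jar, sauce_dish, mug from where it was at the start of the episode above 0.03 m).
Of box_blue, box_pink, box_white only 2 to 3 are there at a start; the rules pass over those that are not, and their reading is None.
At some moment in a run one of box_blue, box_pink, box_white may be knocked a few centimetres aside while the robot is not near it.
Once in a run the grip may slacken for a moment while it holds something.
It also fails if it takes over 210 s, if anything falls off the work surface, if the arm or the gripper's body presses on something with over 40 N, if the wrist force passes 120 N, or if a joint passes its speed limit or range.

## Working session

There is one attempt and no reset: what is moved stays moved. The work goes in short steps, Python scripts to look and compute and a tool call to move; the robot and the scene stay as the last step left them, time stands still between calls to the robot, and variables do not carry over. Pictures are saved under pics/ and viewed, and the job is handed in when it is done.

Besides the shell and the picture viewer there is one more tool, called after ">>>" by a JSON object that holds its "method" and its "body", one argument or row to a line. play_rows: Moves the arm, as the interface text tells. Its arguments: {"type":"object","properties":{"deltas":{"type":"array","items":{"type":"array","items":{"type":"number"}}}},"required":["deltas"]}

```bash
mkdir -p pics; cat > h.py <<'E'
import numpy as np, cv2
from station import r
def save(cam,name):
    d=r.capture(cam); cv2.imwrite('pics/'+name,d['pixels'][:,:,::-1]); return d
def ray(d,u,v):
    K=np.array(d['camera_matrix']);R=np.array(d['R']);t=np.array(d['t'])
    x=np.linalg.solve(K,[u,v,1.]); return -R.T@t, R.T@x
def at_z(d,u,v,z):
    o,w=ray(d,u,v); return o+w*(z-o[2])/w[2]
def proj(d,X):
    K=np.array(d['camera_matrix']);p=np.array(d['R'])@np.array(X)+np.array(d['t']);p=K@p;return p[:2]/p[2]
E
python3 - <<'E'
from h import *
np.set_printoptions(precision=3,suppress=True)
s=r.sense()
for k in s: print(k,np.array(s[k]).tolist())
print(r.pinch_z)
for c in ['scene','top','wrist']:
    d=save(c,c+'0.png')
    for n in ['box_blue','box_pink','box_white','station','stop','stamp','shutter','shutter_knob','tin','mat','tray','bowl_pink','bowl_blue','sauce_bottle','spice_jar','sauce_dish','mug']:
        try: print(c,n,[(np.round(q['centre'],3).tolist(),round(q['score'],2)) for q in r.spot_in(c,n)])
        except Exception as e: print(n,e)
E
```

```text
time_s 0.0
joints [90.62066793466114, 22.091790811606437, 0.3793447553432028, -0.03054106674512444, -68.41014944185851, -14.81710725561324]
joint_velocities [0.10655816738238702, -0.07136746565133993, 0.015409004318869894, 0.11414605052096127, 0.037750686325250214, 0.027341203041783488]
effort [-0.0013480128109222278, -39.06655669212341, 18.7405925989151, 4.219965934753418, 0.010917737090494484, -0.00019274088117526844]
tcp_pos [0.15308631508305784, 0.6052739314549754, 0.19294182926068637]
ee_rot [[0.9694123578535419, -0.24543727761512382, -0.0004724380522044199], [-0.24543772276389242, -0.9694099874147436, -0.0021448881139132236], [6.844933322618321e-05, 0.0021952351635207796, -0.9999975881257243]]
wrist_force [0.34718655180875985, 0.279315375211462, 0.006575621584038979]
moment [0.015604648443898476, 0.01755969532940718, 0.012524829040398719]
gripper_width 0.996549442686133
0.0187
scene box_blue []
scene box_pink [([0.599, -0.375, 0.046], 0.95), ([0.743, -0.329, 0.046], 0.76), ([0.607, -0.229, 0.042], 0.65)]
scene box_white [([0.423, -0.47, 0.045], 0.95), ([0.416, -0.311, 0.048], 0
[... 1483 characters left out ...]
0.004], 0.63), ([0.438, -0.169, 0.019], 0.61)]
top bowl_pink [([0.339, -0.158, 0.026], 0.59)]
top bowl_blue []
top sauce_bottle [([0.689, 0.324, 0.11], 0.88), ([0.597, 0.021, 0.043], 0.36)]
top spice_jar [([0.745, 0.14, 0.072], 0.92)]
top sauce_dish [([0.438, -0.168, 0.018], 0.95)]
top mug [([0.6, 0.018, 0.04], 0.75), ([0.747, -0.184, 0.038], 0.6)]
wrist box_blue []
wrist box_pink []
wrist box_white []
wrist station []
wrist stop []
wrist stamp []
wrist shutter []
wrist shutter_knob []
wrist tin []
wrist mat []
wrist tray [([0.326, 0.345, 0.013], 0.83)]
wrist bowl_pink []
wrist bowl_blue []
wrist sauce_bottle []
wrist spice_jar []
wrist sauce_dish [([0.325, 0.346, 0.009], 0.38)]
wrist mug []
```

View pics/scene0.png

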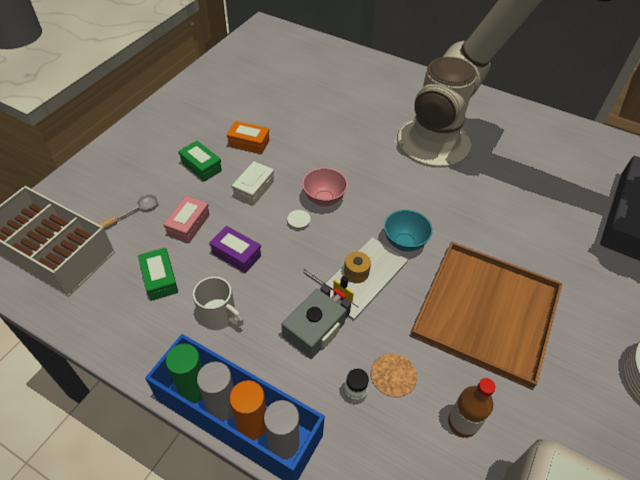

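View pics/top0.png

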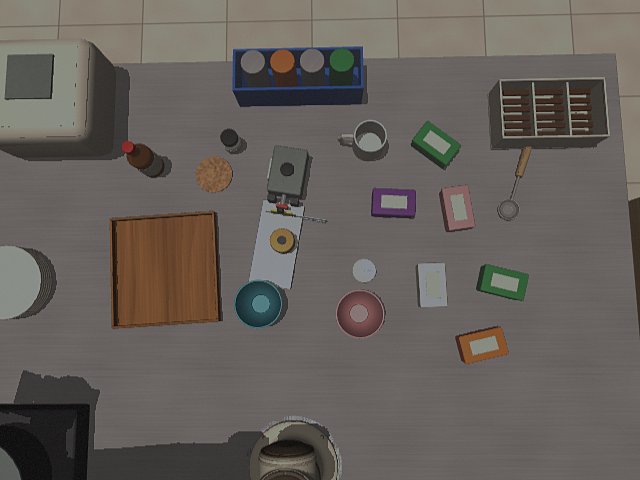

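View pics/wrist0.png

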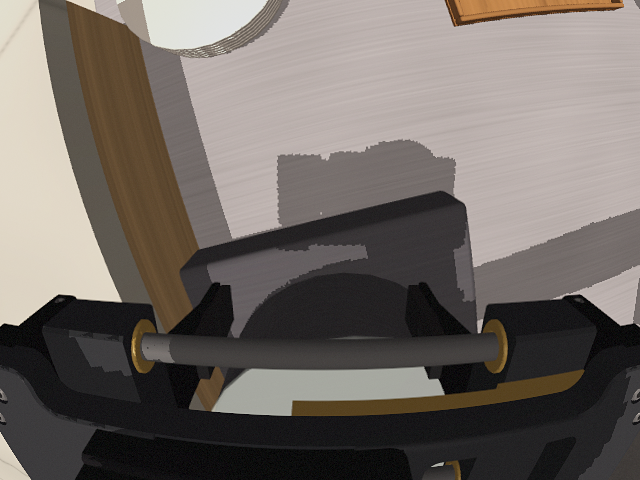

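Blue box: not visible in any view. Pink: top pixel (458,207), the only pink one (green at 436,143 / 503,282, purple at 394,202). White: top (432,285), the only white one (orange at 483,345). I'll enlarge these and the station.

```bash
python3 - <<'E'
import cv2
a=cv2.imread('pics/top0.png');b=cv2.imread('pics/scene0.png')
c1=cv2.resize(a[120:320,220:340],None,fx=3,fy=3,interpolation=2)
c2=cv2.resize(a[170:320,400:480],None,fx=4,fy=4,interpolation=2)
import numpy as np
o=np.zeros((600,700,3),np.uint8);o[:600,:360]=c1;o[:600,370:690]=c2
cv2.imwrite('pics/crop1.png',o)
cv2.imwrite('pics/crop2.png',cv2.resize(b[210:360,270:440],None,fx=4,fy=4,interpolation=2))
E
```

```text
(no output)
```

View pics/crop1.png

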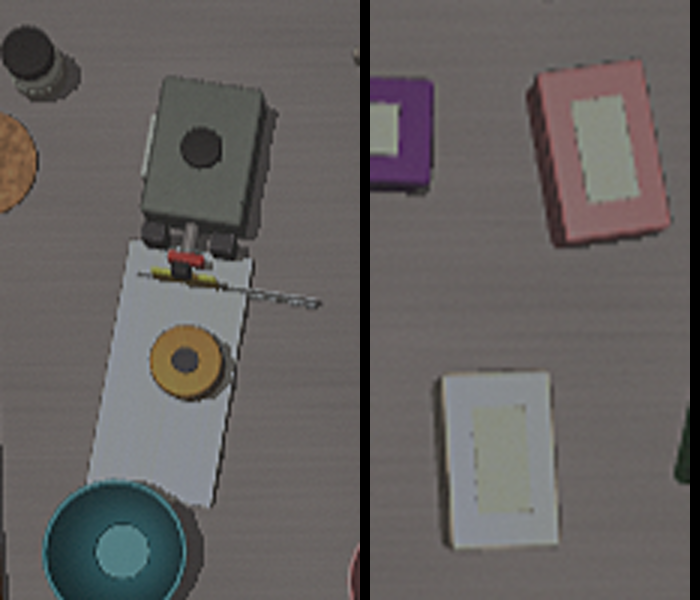

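View pics/crop2.png

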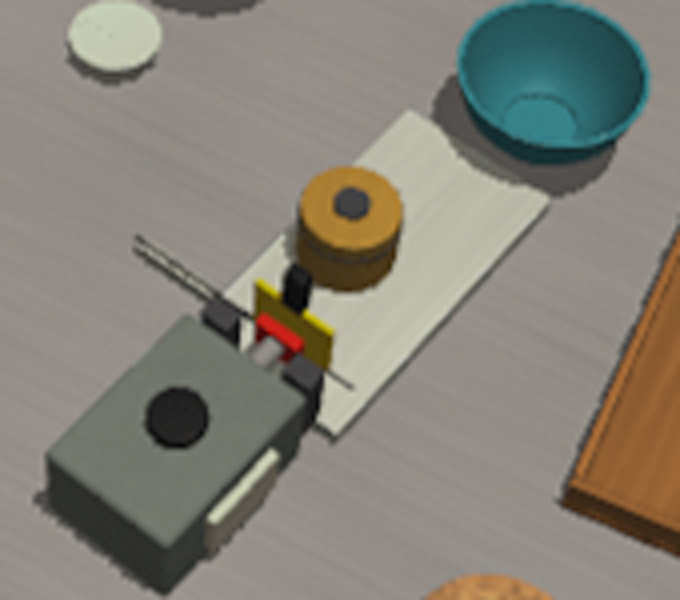

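```bash
cat >> h.py <<'E'
from scipy.optimize import minimize
def hull_mask(d,P,shape=(480,640),ss=4):
    q=np.array([proj(d,p) for p in P],np.float32)
    h=cv2.convexHull(q)
    return q
def boxpts(x,y,yaw,L,W,H,z0=0.):
    c,s=np.cos(yaw),np.sin(yaw);o=[]
    for a in(-1,1):
        for b in(-1,1):
            for z in(z0,z0+H): o.append([x+c*a*L/2-s*b*W/2,y+s*a*L/2+c*b*W/2,z])
    return o
def cylpts(x,y,_,D,H,z0=0.):
    return [[x+D/2*np.cos(t),y+D/2*np.sin(t),z] for t in np.linspace(0,2*np.pi,32,endpoint=False) for z in(z0,z0+H)]
def score(p,views,gen):
    s=0
    for d,m in views:
        q=np.array([proj(d,X) for X in gen(*p)],np.float32)
        im=np.zeros(m.shape,np.uint8)
        h=cv2.convexHull(q)
        cv2.fillConvexPoly(im,np.round((h+0.0)*16).astype(np.int32),255,shift=4,lineType=cv2.LINE_AA)
        f=im/255.; s+=np.abs(f-m).sum()/m.sum()
    return s
def fit(p0,views,gen):
    best=None
    for dy in (-0.3,0,0.3):
        k=np.array(p0,float); k[2]+=dy
        sx=np.array([k,k+[.015,0,0],k+[0,.015,0],k+[0,0,.15]])
        o=minimize(score,k,(views,gen),method='Nelder-Mead',options=dict(initial_simplex=sx,xatol=2e-4,fatol=1e-4,maxiter=200))
        if best is None or o.fun<best.fun: best=o
    return best.x,best.fun
def pick(cam,name,xy,tol=.05):
    c=[q for q in r.cut_out(cam,name)]
    return c
E
python3 - <<'E'
from h import *
np.set_printoptions(precision=4,suppress=True)
D={c:r.capture(c) for c in('scene','top')}
import pickle; pickle.dump(D,open('D0.pkl','wb'))
def masks(n,xyz):
    v=[]
    for c in D:
        u=proj(D[c],xyz); best=None
        for q in r.cut_out(c,n):
            m=q['region']; ys,xs=np.nonzero(m)
            if len(xs) and np.hypot(xs.mean()-u[0],ys.mean()-u[1])<12: best=m.astype(float);break
        print(n,c,u, None if best is None else best.sum())
        if best is not None: v.append((D[c],best))
    return v
B=lambda x,y,t:boxpts(x,y,t,.1,.062,.045)
for n,p0,g in [('box_pink',(.59,-.378,0.2),B),('box_white',(.412,-.317,.0),B),
  ('tin',(.51,.02,0),lambda x,y,t:cylpts(x,y,t,.056,.045,.012)),('mat',(.68,.187,0),lambda x,y,t:cylpts(x,y,t,.09,.004)),
  ('tray',(.455,.305,0),lambda x,y,t:boxpts(x,y,t,.26,.25,.025))]:
    v=masks(n,(p0[0],p0[1],.025))
    for k in ([v] if len(v)<2 else [v,v[:1],v[1:]]):
        if k: print(n,*fit(p0,k,g))
d=D['top']
for u,v in [(263.3,200),(249.3,281.7),(290,288.7),(304.3,206)]: print(at_z(d,u,v,.012))
for u,v in [(163,77),(267,88),(245,228),(141,213)]: print(at_z(d,220+u/3,120+v/3,.058))
E
```

```text
box_pink scene [187.9725 222.3879] 1378.0
box_pink top [452.2525 205.1917] 1331.0
box_pink [ 0.5833 -0.3878  0.1803] 0.29114879580202774
box_pink [ 0.5798 -0.3896  0.2215] 0.1482825350749879
box_pink [ 0.5837 -0.3874  0.1417] 0.13180124040600463
box_white scene [253.0381 185.0053] 1193.0
box_white top [428.9489 281.7401] 1287.0
box_white [ 0.4055 -0.3213  0.1034] 0.2871991487740218
box_white [ 0.4053 -0.3215  0.13  ] 0.1422217839357034
box_white [ 0.4056 -0.3208  0.0287] 0.1382756676874324
tin scene [356.1988 269.9325] 688.0
tin top [282.7133 241.3529] 485.0
tin [ 0.5113  0.0204 -0.2606] 0.352639161154752
tin [ 0.5093  0.0197 -0.2173] 0.17321021431828543
tin [ 0.5118  0.0204 -0.2344] 0.1766646452395391
mat scene [393.2486 369.0739] 1538.0
mat top [212.7602 171.5456] 1041.0
mat [ 0.6802  0.1903 -0.2621] 0.20626510719786542
mat [ 0.6789  0.189  -0.3427] 0.11167546342334073
mat [ 0.681   0.1902 -0.2509] 0.09072724190540771
tray scene [490.5901 308.8314] 13639.0
tray top [161.1457 266.3105] 11965.0
tray [0.4491 0.3005 0.0604] 0.07090928658916212
tray [0.4483 0.3002 0.0626] 0.034960874884450446
tray [0.4512 0.3014 0.054 ] 0.03359012806961481
[0.6116 0.0674 0.012 ]
[0.4173 0.0999 0.012 ]
[0.3999 0.0043 0.012 ]
[ 0.5956 -0.0306  0.012 ]
[0.731  0.0362 0.058 ]
[ 0.7208 -0.0446  0.058 ]
[ 0.6106 -0.0268  0.058 ]
[0.6236 0.0532 0.058 ]
```

```bash
cat >> h.py <<'E'
def goto(x,y,z,psi=None):
    s=r.sense();p=np.array(s['tcp_pos']);R=np.array(s['ee_rot'])
    d=R.T@(np.array([x,y,z])-p)/.025
    cur=np.degrees(np.arctan2(R[1,0],R[0,0]))
    w=0
    if psi is not None:
        w=(cur-psi+180)%360-180
        w/=5
    # desired rot for tilt
    ps=np.radians(cur if psi is None else psi);c,sn=np.cos(ps),np.sin(ps)
    Rd=np.array([[c,sn,0],[sn,-c,0],[0,0,-1]])
    rv=cv2.Rodrigues(R.T@Rd)[0].ravel()*180/np.pi/5
    print('t %.1f tcp'%s['time_s'],np.round(p,4),'psi %.1f q6 %.0f grip %.1fmm F %s'%(cur,s['joints'][5],s['gripper_width']*87,np.round(s['wrist_force'],1)))
    print('delta',np.round(d,2),'rot',np.round(rv,2),'wz',round(w,2))
O=np.array([.600,.0187]);PS=np.radians(-9.5)
def st(x,y):
    c,s=np.cos(PS),np.sin(PS); return O+[c*x-s*y,s*x+c*y]
E
python3 -c "
from h import *
goto(.511,.0203,.16,-9.5)"
```

```text
t 3.3 tcp [0.1532 0.6059 0.194 ] psi -14.2 q6 -15 grip 86.9mm F [0.8 0.1 0.4]
delta [19.62 19.2   1.36] rot [ 0.    0.   -0.94] wz -0.94
```

>>> {"method": "play_rows", "body": {
  "deltas": [
    [1.7,1.65,0,0,0,-0.1,87],
    [3.4,3.3,0,0,0,-0.2,87],
    [5,4.9,0,0,0,-0.3,87],
    [6.5,6.4,0,0,0,-0.4,87],
    [8,7.9,0,0,0,-0.5,87],
    [9.5,9.3,0,0,0,-0.6,87],
    [11,10.8,0,0,0,-0.7,87],
    [12.5,12.2,0,0,0,-0.8,87],
    [14,13.7,0,0,0,-0.9,87],
    [15.5,15.2,0,0,0,-0.9,87],
    [17,16.6,0,0,0,-0.9,87],
    [18.3,17.9,0,0,0,-0.9,87]
  ]
}}

```text
time_s: 4.5
tcp_pos: [0.4671, 0.0922, 0.1946]
ee_rot: [[0.986, -0.168, 0.001], [-0.168, -0.986, 0.001], [0.001, -0.001, -1.0]]
wrist_force: [1.4, 1.6, -1.2]
gripper_width: 1.001
```

```bash
python3 -c "
from h import *
goto(.511,.0203,.16,-9.5)
d=save('wrist','w1.png');print(d['T_tool_cam'],d['camera_matrix'])"
```

```text
t 4.5 tcp [0.4671 0.0922 0.1946] psi -9.7 q6 50 grip 87.1mm F [ 1.4  1.6 -1.2]
delta [2.21 2.54 1.38] rot [-0.01 -0.01 -0.04] wz -0.04
[[-6.95139513e-04 -9.51598941e-01 -3.07341784e-01  8.51583167e-02]
 [ 9.99999747e-01 -6.16067458e-04 -3.54296754e-04 -1.01939555e-03]
 [ 1.47805144e-04 -3.07341953e-01  9.51599129e-01 -1.90181248e-01]
 [ 0.00000000e+00  0.00000000e+00  0.00000000e+00  1.00000000e+00]] [[371.64829954   0.         318.95551288]
 [  0.         371.64829954 239.99606126]
 [  0.           0.           1.        ]]
```

View pics/w1.png

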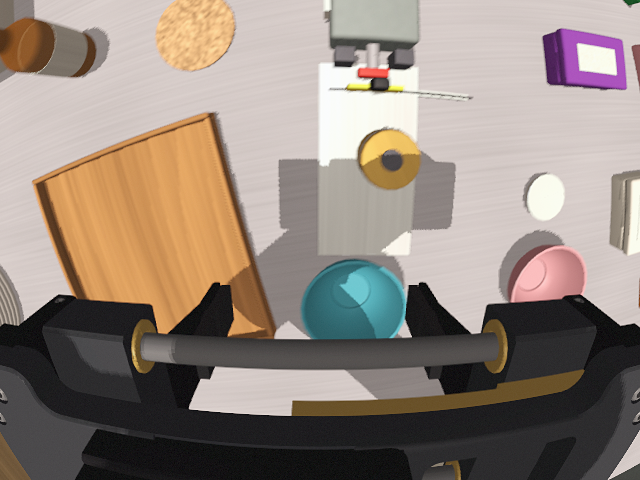

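```bash
cat >> h.py <<'E'
def wray(d,s,u,v):
    K=np.array(d['camera_matrix']);a=(u-K[0,2])/K[0,0];b=(v-K[1,2])/K[1,1];th=np.hypot(a,b)
    k=np.sin(th)/th if th>1e-9 else 1
    c=np.array([a*k,b*k,np.cos(th)]);T=np.array(d['T_tool_cam']);R=np.array(s['ee_rot'])
    return R@T[:3,3]+np.array(s['tcp_pos']),R@T[:3,:3]@c
def w_at(d,s,u,v,z):
    o,w=wray(d,s,u,v);return o+w*(z-o[2])/w[2]
def wproj(d,s,X):
    K=np.array(d['camera_matrix']);T=np.array(d['T_tool_cam']);R=np.array(s['ee_rot'])
    p=T[:3,:3].T@(R.T@(np.array(X)-np.array(s['tcp_pos']))-T[:3,3])
    th=np.arctan2(np.hypot(p[0],p[1]),p[2]);n=np.hypot(p[0],p[1])
    return K[:2,2]+K[0,0]*th*p[:2]/n
E
python3 - <<'E'
from h import *
s=r.sense();d=r.capture('wrist')
import cv2
im=d['pixels'][:,:,::-1].copy()
for u,v in [(319,64),(319,253),(411,256),(417,68)]: print(np.round(w_at(d,s,u,v,.012),4))
print('knob',w_at(d,s,380,82,.08),'tin',w_at(d,s,389,158,.057))
for n in ['tin','shutter_knob','mat','box_white','stop','shutter']: print(n,[(np.round(q['centre'],3).tolist(),round(q['score'],2)) for q in r.spot_in('wrist',n)])
cv2.imwrite('pics/w1c.png',cv2.resize(im[0:270,280:480],None,fx=2.96,fy=2.2,interpolation=2))
# overlay
def L(P,c):
    q=[tuple(np.round(np.array(wproj(d,s,p))*1).astype(int).tolist()) for p in P]
    for a,b in zip(q,q[1:]+q[:1]): cv2.line(im,a,b,c,1)
L([[*st(-.195,.05),.012],[*st(0,.05),.012],[*st(0,-.05),.012],[*st(-.195,-.05),.012]],(0,0,255))
L([[*st(-.024,.025),.05],[*st(-.024,-.025),.05],[*st(-.02,-.025),.05],[*st(-.02,.025),.05]],(255,0,0))
L([[*st(-.027,.007),.08],[*st(-.027,-.007),.08],[*st(-.017,-.007),.08],[*st(-.017,.007),.08]],(255,0,255))
L([[*st(0,.018),.052],[*st(0,.036),.052]],(0,255,0));L([[*st(0,-.018),.052],[*st(0,-.036),.052]],(0,255,0))
cv2.imwrite('pics/w1o.png',cv2.resize(im[20:270,280:480],None,fx=3,fy=2.4,interpolation=0))
E
```

```text
[0.6134 0.0622 0.012 ]
[0.421  0.0965 0.012 ]
[ 0.3996 -0.0017  0.012 ]
[ 0.5962 -0.0344  0.012 ]
knob [0.58017635 0.01821494 0.08      ] tin [0.51400355 0.01683568 0.057     ]
tin [([0.51, 0.024, 0.057], 0.85)]
shutter_knob [([0.579, 0.025, 0.047], 0.82)]
mat [([0.678, 0.191, 0.003], 0.94), ([0.484, 0.276, 0.007], 0.71)]
box_white [([0.406, -0.292, 0.036], 0.91), ([0.261, -0.382, 0.009], 0.67)]
stop [([0.603, 0.002, 0.048], 0.57)]
shutter [([0.579, 0.028, 0.048], 0.79)]
```

View pics/w1o.png

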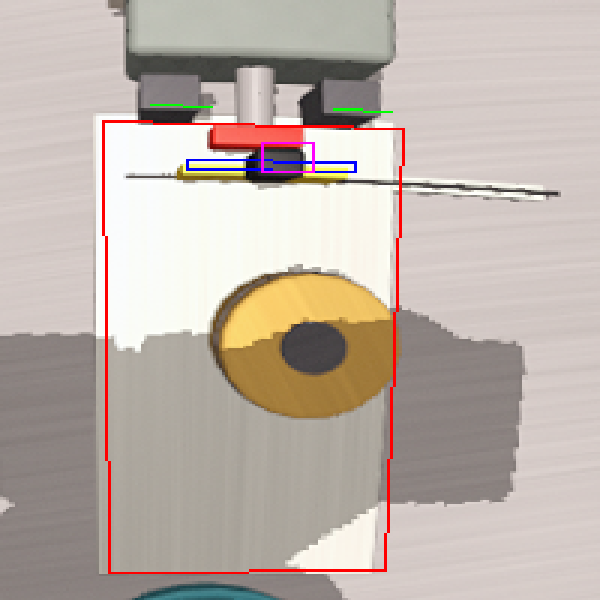

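```bash
python3 - <<'E'
from h import *
s=r.sense();d=r.capture('wrist')
P=[w_at(d,s,280+X/3,20+Y/2.4,.012)[:2] for X,Y in [(97,115),(100,573),(379,573),(396,125)]]
print(np.round(P,4)); P=np.array(P)
f=(P[0]+P[3])/2;n=(P[1]+P[2])/2;print(f,n,np.degrees(np.arctan2(*(f-n)[::-1])),np.linalg.norm(f-n),np.linalg.norm(P[0]-P[3]))
for X,Y,z in[(275,153,.08),(306,345,.057)]: print(w_at(d,s,280+X/3,20+Y/2.4,z))
for X,Y in[(140,112),(200,112),(318,118),(380,120)]:print(w_at(d,s,280+X/3,20+Y/2.4,.03))
for X,Y in[(125,55),(393,65)]:print(w_at(d,s,280+X/3,20+Y/2.4,.058))
im=d['pixels'][:,:,::-1]
cv2.imwrite('pics/w2c.png',cv2.resize(im[0:110,290:450],None,fx=5,fy=5,interpolation=2))
E
```

```text
[[ 0.6068  0.0791]
 [ 0.4116  0.1116]
 [ 0.3943  0.0117]
 [ 0.5895 -0.0187]]
[0.59814391 0.0301712 ] [0.40293201 0.06165713] -9.1623863471458 0.19773479635853633 0.09930475485822886
[0.57625831 0.03460552 0.08      ]
[0.50652336 0.03266662 0.057     ]
[0.60303179 0.06584915 0.03      ]
[0.60019414 0.04741188 0.03      ]
[0.59301533 0.01089419 0.03      ]
[ 0.59011176 -0.00895127  0.03      ]
[0.62083153 0.06774605 0.058     ]
[ 0.60746769 -0.00930216  0.058     ]
```

View pics/w2c.png

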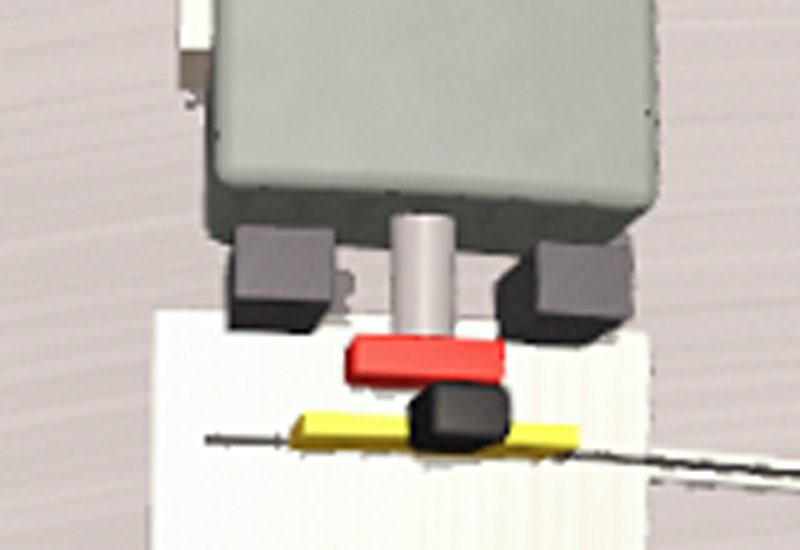

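```bash
python3 - <<'E'
from h import *
for i in range(3):
    s=r.sense();print(s['time_s'],np.round(s['tcp_pos'],4),np.round(s['joint_velocities'],1));d=save('wrist','w3.png')
im=d['pixels'][:,:,::-1].copy()
def L(P,c):
    q=[tuple(np.round(np.array(wproj(d,s,p))*1).astype(int).tolist()) for p in P]
    for a,b in zip(q,q[1:]+q[:1]): cv2.line(im,a,b,c,1)
L([[*st(-.195,.05),.012],[*st(0,.05),.012],[*st(0,-.05),.012],[*st(-.195,-.05),.012]],(0,0,255))
L([[*st(-.024,.025),.05],[*st(-.024,-.025),.05],[*st(-.02,-.025),.05],[*st(-.02,.025),.05]],(255,0,0))
L([[*st(-.027,.007),.08],[*st(-.027,-.007),.08],[*st(-.017,-.007),.08],[*st(-.017,.007),.08]],(255,0,255))
L([[*st(0,.018),.052],[*st(0,.036),.052]],(0,255,0));L([[*st(0,-.018),.052],[*st(0,-.036),.052]],(0,255,0))
L([[.5113+.028*np.cos(t),.0204+.028*np.sin(t),.057] for t in np.linspace(0,6.1,30)],(0,200,0))
cv2.imwrite('pics/w3o.png',cv2.resize(im[20:270,280:480],None,fx=3,fy=2.4,interpolation=0))
E
```

```text
4.95 [0.4658 0.0952 0.1942] [ 0.  -0.1  0.1 -0.  -0.1  0. ]
5.0 [0.4658 0.0952 0.1942] [-0.1  0.2  0.1  0.  -0.   0.1]
5.05 [0.4659 0.0951 0.1942] [-0.4  0.1  0.1 -0.  -0.1  0.2]
```

View pics/w3o.png

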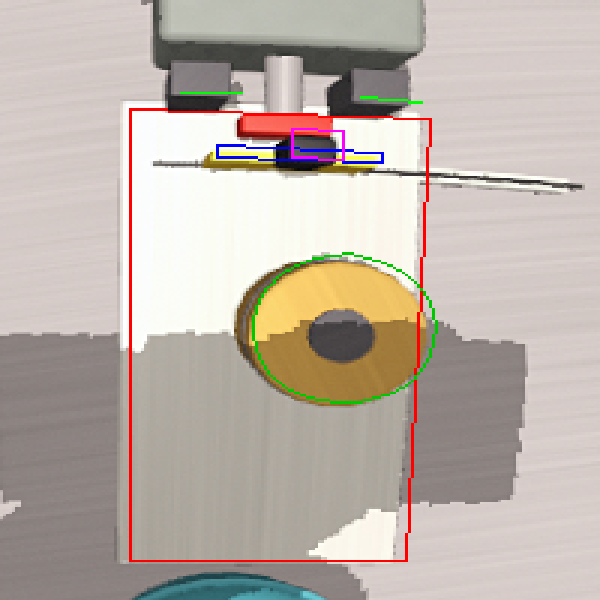

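```bash
python3 - <<'E'
from h import *
s=r.sense();d=r.capture('wrist')
P=np.array([w_at(d,s,280+X/3,20+Y/2.4,.012)[:2] for X,Y in [(122,101),(120,562),(395,562),(423,112)]])
print(np.round(P,4)); 
f=(P[0]+P[3])/2;n=(P[1]+P[2])/2;print(f,n,np.degrees(np.arctan2(*(f-n)[::-1])),np.linalg.norm(f-n),np.linalg.norm(P[0]-P[3]))
for X,Y,z in[(305,139,.08),(335,333,.057)]: print(w_at(d,s,280+X/3,20+Y/2.4,z))
E
```

```text
[[ 0.6114  0.0698]
 [ 0.4157  0.1035]
 [ 0.3986  0.0051]
 [ 0.5943 -0.0293]]
[0.60287066 0.02021824] [0.40715186 0.05429549] -9.876946654434306 0.1986633050045963 0.10054761872727933
[0.58014704 0.02542792 0.08      ]
[0.50982219 0.02313793 0.057     ]
```

```bash
sed -i 's/^O=.*/O=np.array([.601,.0195]);PS=np.radians(-9.7)/' h.py; python3 -c "
from h import *
goto(.5105,.0218,.024,-9.7)"
```

```text
t 5.2 tcp [0.466  0.0948 0.1942] psi -9.6 q6 49 grip 87.1mm F [0.1 0.  1.2]
delta [2.24 2.58 6.81] rot [-0.   -0.    0.02] wz 0.02
```

>>> {"method": "play_rows", "body": {
  "deltas": [
    [1.1,1.3,1,0,0,0,87],
    [2.24,2.58,2,0,0,0,87],
    [2.24,2.58,3.5,0,0,0,87],
    [2.24,2.58,4.5,0,0,0,87],
    [2.24,2.58,5.5,0,0,0,87],
    [2.24,2.58,6.2,0,0,0,87],
    [2.24,2.58,6.8,0,0,0,87],
    [2.24,2.58,6.8,0,0,0,87],
    [2.24,2.58,6.8,0,0,0,87]
  ]
}}

```text
time_s: 6.05
tcp_pos: [0.5108, 0.0213, 0.0243]
ee_rot: [[0.986, -0.168, 0.0], [-0.168, -0.986, -0.0], [0.0, 0.0, -1.0]]
wrist_force: [-0.1, -0.6, -0.3]
gripper_width: 0.999
```

>>> {"method": "play_rows", "body": {
  "deltas": [
    [0,0,0,0,0,0,50],
    [0,0,0,0,0,0,40],
    [0,0,0,0,0,0,40],
    [0,0,0,0,0,0,40],
    [0,0,0,0,0,0,40],
    [0,0,0,0,0,0,40],
    [0,0,0,0,0,0,40]
  ]
}}

```text
time_s: 6.75
tcp_pos: [0.5106, 0.021, 0.0243]
ee_rot: [[0.986, -0.168, 0.0], [-0.168, -0.986, -0.0], [0.0, -0.0, -1.0]]
wrist_force: [-0.8, 0.8, 2.6]
gripper_width: 0.626
```

```bash
python3 -c "
from h import *
goto(.6798,.1898,.16,-70)"
```

```text
t 6.8 tcp [0.5106 0.021  0.0243] psi -9.7 q6 60 grip 54.4mm F [-0.8  0.8  2.6]
delta [ 5.53 -7.8  -5.43] rot [-0.   -0.   12.06] wz 12.06
```

>>> {"method": "play_rows", "body": {
  "deltas": [
    [0,0,-1,0,0,0,40],
    [0,0,-2.5,0,0,0,40],
    [0,0,-4.0,0,0,0,40],
    [0.5,-0.7,-5.4,0,0,1,40],
    [1.2,-1.7,-5.4,0,0,2.5,40],
    [2,-2.8,-5.4,0,0,4,40],
    [2.8,-4,-5.4,0,0,5.5,40],
    [3.6,-5.1,-5.4,0,0,7,40],
    [4.4,-6.2,-5.4,0,0,8.5,40],
    [5.0,-7.1,-5.4,0,0,10,40],
    [5.53,-7.8,-5.4,0,0,11.5,40],
    [5.53,-7.8,-5.4,0,0,12,40]
  ]
}}

```text
time_s: 7.95
tcp_pos: [0.6806, 0.1918, 0.1565]
ee_rot: [[0.345, -0.939, -0.002], [-0.939, -0.345, -0.0], [-0.0, 0.002, -1.0]]
wrist_force: [-0.2, -1.2, -1.2]
gripper_width: 0.627
```

>>> {"method": "play_rows", "body": {
  "deltas": [
    [0,0,0,0,0,0,40],
    [0,0,0,0,0,0,40]
  ]
}}

```text
time_s: 8.15
tcp_pos: [0.6791, 0.1897, 0.1581]
ee_rot: [[0.348, -0.938, -0.002], [-0.938, -0.348, -0.001], [-0.0, 0.002, -1.0]]
wrist_force: [0.2, -0.4, -1.7]
gripper_width: 0.637
```

```bash
python3 -c "
from h import *
goto(.6798,.1898,.018,-70)
save('wrist','w4.png')
print(r.sense()['joints'])"
```

```text
t 8.2 tcp [0.6791 0.1897 0.1581] psi -69.6 q6 -8 grip 55.4mm F [ 0.2 -0.4 -1.7]
delta [ 0.01 -0.04  5.6 ] rot [0.02 0.   0.07] wz 0.07
[ 2.86861063e+01  3.12393291e+01  1.04028592e+01 -1.34776342e-02
 -6.92273541e+01 -8.34583104e+00]
```

View pics/w4.png

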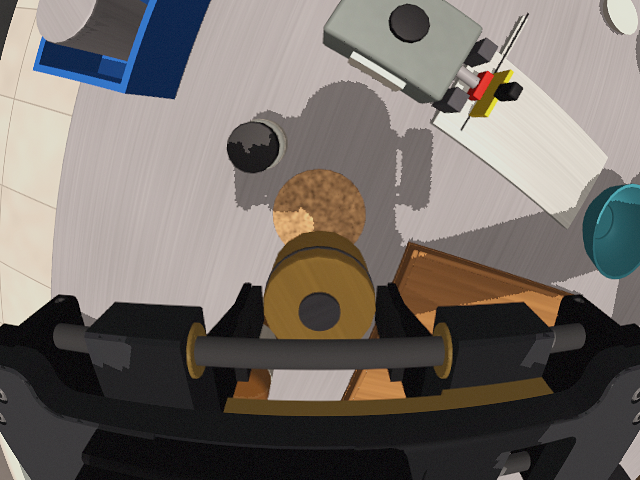

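>>> {"method": "play_rows", "body": {
  "deltas": [
    [0,0,1.5,0,0,0,40],
    [0,0,3,0,0,0,40],
    [0,0,4.2,0,0,0,40],
    [0,0,5,0,0,0,40],
    [0,0,5.4,0,0,0,40],
    [0,0,5.65,0,0,0,40],
    [0,0,5.65,0,0,0,40],
    [0,0,5.65,0,0,0,62],
    [0,0,5.65,0,0,0,75],
    [0,0,5.65,0,0,0,75],
    [0,0,5.65,0,0,0,75]
  ]
}}

```text
time_s: 9.3
tcp_pos: [0.6802, 0.1901, 0.0188]
ee_rot: [[0.347, -0.938, 0.002], [-0.938, -0.347, 0.001], [-0.0, -0.002, -1.0]]
wrist_force: [0.6, 0.1, -0.9]
gripper_width: 0.841
```

>>> {"method": "play_rows", "body": {
  "deltas": [
    [0,0,-0.5,0,0,0,75],
    [0,0,-1.5,0,0,0,75],
    [0,0,-3,0,0,0,75],
    [0,0,-4.5,0,0,0,75],
    [0,0,-6,0,0,0,75],
    [0,0,-6,0,0,0,75]
  ]
}}

```text
time_s: 9.9
tcp_pos: [0.6836, 0.1909, 0.177]
ee_rot: [[0.348, -0.937, 0.014], [-0.938, -0.348, 0.005], [0.001, -0.015, -1.0]]
wrist_force: [0.9, 0.4, 0.3]
gripper_width: 0.861
```

```bash
python3 -c "
from h import *
x,y=st(-.022,0)
goto(x,y,.16,-9.7)
d=save('top','t1.png');im=cv2.imread('pics/t1.png')
cv2.imwrite('pics/t1c.png',cv2.resize(im[110:230,100:330],None,fx=3,fy=3,interpolation=2))
save('wrist','w5.png')
for c in['wrist','top']:
  for n in['tin','mat']: print(c,n,[(np.round(q['centre'],3).tolist(),round(q['score'],2)) for q in r.spot_in(c,n)])
"
```

```text
t 9.9 tcp [0.6836 0.1909 0.177 ] psi -69.6 q6 -8 grip 74.9mm F [0.9 0.4 0.3]
delta [4.84 6.25 0.59] rot [ -0.15  -0.1  -11.99] wz -11.99
wrist tin [([0.679, 0.183, 0.05], 0.89), ([0.582, 0.026, 0.049], 0.43)]
wrist mat [([0.685, 0.174, 0.003], 0.86)]
top tin [([0.666, 0.176, 0.049], 0.86)]
top mat [([0.659, 0.17, 0.005], 0.81), ([0.34, -0.158, 0.023], 0.55)]
```

View pics/w5.png

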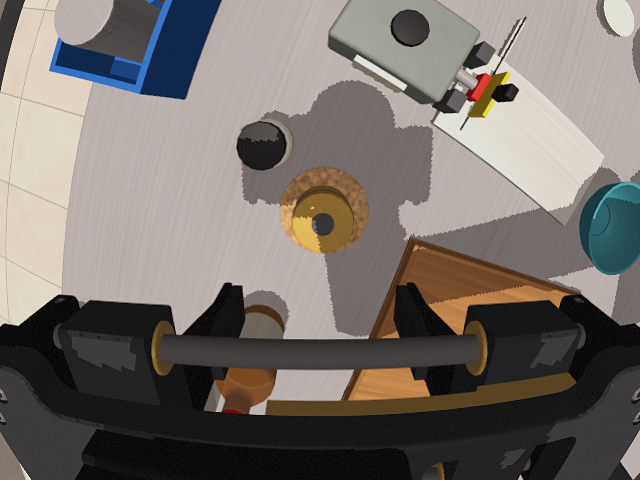

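>>> {"method": "play_rows", "body": {
  "deltas": [
    [0.4,0.5,0,0,0,-1.5,60],
    [1,1.3,0,0,0,-3,60],
    [1.7,2.2,0,0,0,-4.5,50],
    [2.4,3.1,0,0,0,-6,50],
    [3.1,4,0,0,0,-7.5,50],
    [3.8,4.9,0,0,0,-9,50],
    [4.4,5.7,0.2,0,0,-10.5,50],
    [4.84,6.25,0.4,0,0,-12,50],
    [4.84,6.25,0.5,0,0,-12,50],
    [4.84,6.25,0.5,0,0,-12,50],
    [4.84,6.25,0.5,0,0,-12,50],
    [4.84,6.25,0.5,0,0,-12,50]
  ]
}}

```text
time_s: 11.4
tcp_pos: [0.5756, 0.0229, 0.1552]
ee_rot: [[0.986, -0.168, 0.0], [-0.168, -0.986, -0.0], [0.0, 0.0, -1.0]]
wrist_force: [0.3, 0.4, -0.4]
gripper_width: 0.571
```

>>> {"method": "play_rows", "body": {
  "deltas": [
    [0,0,0,0,0,0,50],
    [0,0,0,0,0,0,50]
  ]
}}

```text
time_s: 11.6
tcp_pos: [0.5753, 0.0226, 0.1553]
ee_rot: [[0.986, -0.168, 0.0], [-0.168, -0.986, -0.0], [0.0, -0.0, -1.0]]
wrist_force: [0.4, 0.6, 0.2]
gripper_width: 0.576
```

```bash
cat >> h.py <<'E'
def overlay(name,crop,f,extra=None):
    s=r.sense();d=r.capture('wrist');im=d['pixels'][:,:,::-1].copy()
    im=cv2.resize(im,None,fx=f,fy=f,interpolation=2)
    def L(P,c):
        q=[tuple(np.round(np.array(wproj(d,s,p))*f).astype(int).tolist()) for p in P]
        for a,b in zip(q,q[1:]+q[:1]): cv2.line(im,a,b,c,1)
    L([[*st(-.195,.05),.012],[*st(0,.05),.012],[*st(0,-.05),.012],[*st(-.195,-.05),.012]],(0,0,255))
    L([[*st(-.024,.025),.05],[*st(-.024,-.025),.05],[*st(-.02,-.025),.05],[*st(-.02,.025),.05]],(255,0,0))
    L([[*st(-.027,.007),.08],[*st(-.027,-.007),.08],[*st(-.017,-.007),.08],[*st(-.017,.007),.08]],(255,0,255))
    L([[*st(0,.018),.052],[*st(0,.036),.052]],(0,255,0));L([[*st(0,-.018),.052],[*st(0,-.036),.052]],(0,255,0))
    if extra is not None: L(extra,(0,255,255))
    x0,x1,y0,y1=[int(c*f) for c in crop]
    cv2.imwrite('pics/'+name,im[y0:y1,x0:x1]); return d,s
E
python3 -c "
from h import *
x,y=st(-.022,0)
goto(x,y,.058,-9.7)
overlay('w6.png',(200,460,100,360),2.3)"
```

```text
t 11.6 tcp [0.5753 0.0226 0.1553] psi -9.7 q6 62 grip 50.1mm F [0.4 0.6 0.2]
delta [ 0.15 -0.05  3.89] rot [-0. -0.  0.] wz 0.0
```

View pics/w6.png

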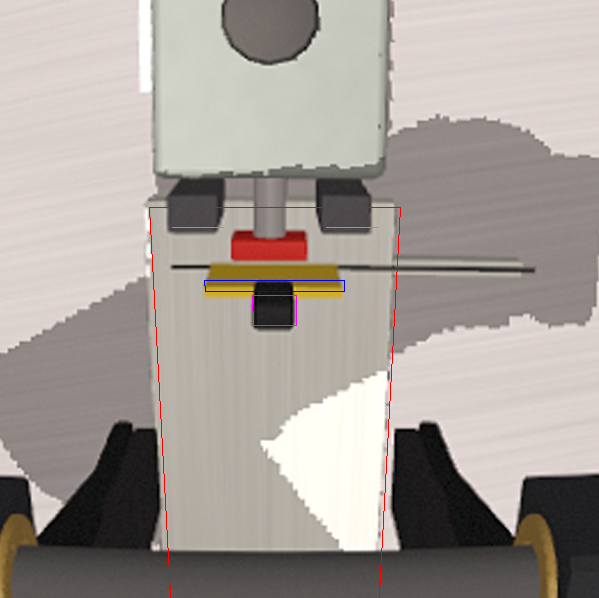

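```bash
sed -i 's/^O=.*/O=np.array([.5996,.0204]);PS=np.radians(-9.7)/' h.py; python3 -c "
from h import *
x,y=st(-.022,0)
goto(x,y,.058,-9.7)"
```

```text
t 11.7 tcp [0.5752 0.0225 0.1553] psi -9.7 q6 62 grip 49.9mm F [-0.2 -0.  -0.1]
delta [ 0.09 -0.08  3.89] rot [ 0. -0.  0.] wz 0.0
```

>>> {"method": "play_rows", "body": {
  "deltas": [
    [0.1,-0.08,1,0,0,0,50],
    [0.1,-0.08,2,0,0,0,50],
    [0.1,-0.08,3,0,0,0,50],
    [0.1,-0.08,3.6,0,0,0,50],
    [0.1,-0.08,3.85,0,0,0,40],
    [0.1,-0.08,3.85,0,0,0,25],
    [0.1,-0.08,3.85,0,0,0,10],
    [0.1,-0.08,3.85,0,0,0,10],
    [0.1,-0.08,3.85,0,0,0,10],
    [0.1,-0.08,3.85,0,0,0,10]
  ]
}}

```text
time_s: 12.65
tcp_pos: [0.5782, 0.0239, 0.0597]
ee_rot: [[0.986, -0.168, 0.001], [-0.168, -0.986, 0.0], [0.001, -0.001, -1.0]]
wrist_force: [-0.3, -0.1, 0.1]
gripper_width: 0.154
```

>>> {"method": "play_rows", "body": {
  "deltas": [
    [0,0.4,0,0,0,0,10],
    [0,0.8,0,0,0,0,10],
    [0,1.2,0,0,0,0,10],
    [0,1.6,0,0,0,0,10],
    [0,2,0,0,0,0,10],
    [0,2.4,0,0,0,0,10],
    [0,2.75,0,0,0,0,10],
    [0,2.95,0,0,0,0,10],
    [0,3,0,0,0,0,10],
    [0,3,0,0,0,0,10],
    [0,3,0,0,0,0,10]
  ]
}}

```text
time_s: 13.75
tcp_pos: [0.5654, -0.0499, 0.0591]
ee_rot: [[0.986, -0.168, 0.0], [-0.168, -0.986, 0.0], [0.0, -0.0, -1.0]]
wrist_force: [1.4, 0.3, 0.1]
gripper_width: 0.114
```

>>> {"method": "play_rows", "body": {
  "deltas": [
    [0,0,0,0,0,0,30],
    [0,0,0,0,0,0,45],
    [0,0,-0.5,0,0,0,45],
    [0,0,-2,0,0,0,45],
    [0,0,-4,0,0,0,45],
    [0,0,-5,0,0,0,45],
    [0,0,-5,0,0,0,45]
  ]
}}

```text
time_s: 14.45
tcp_pos: [0.5684, -0.05, 0.1903]
ee_rot: [[0.986, -0.168, 0.012], [-0.168, -0.986, 0.001], [0.011, -0.003, -1.0]]
wrist_force: [-1.2, 0.8, 0.2]
gripper_width: 0.511
```

```bash
python3 -c "
from h import *
print(r.sense()['joints'])
overlay('w7.png',(100,500,80,360),2)"
```

```text
[ 11.2915421   16.54252678  -8.28555892   0.09965095 -64.5090956
  69.01855959]
```

View pics/w7.png

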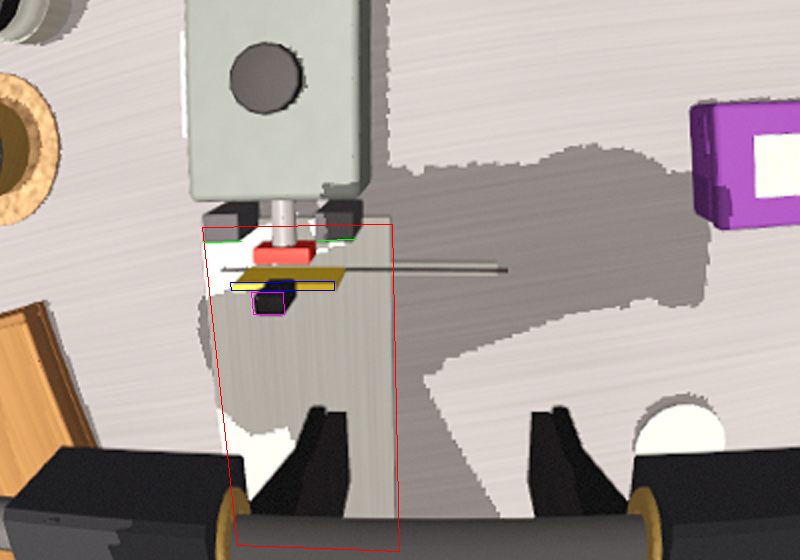

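```bash
python3 - <<'E'
from h import *
d=r.capture('wrist')
s=dict(tcp_pos=[.6791,.1897,.1581],ee_rot=[[.348,-.938,-.002],[-.938,-.348,-.001],[0,.002,-1]])
for z in(.19,.17): 
  p=w_at(d,s,320,311,z);print(p,np.array(s['ee_rot']).T@(p-s['tcp_pos']))
s=r.sense();print(wproj(d,s,s['tcp_pos']),s['tcp_pos'])
save('wrist','w8.png');save('scene','s2.png')
print([(np.round(q['centre'],3).tolist(),round(q['score'],2)) for q in r.spot_in('scene','shutter_knob')])
E
```

```text
[0.67902069 0.19183665 0.19      ] [-0.00203177 -0.00060536 -0.03190198]
[0.67509724 0.20213103 0.17      ] [-0.01305327 -0.00054761 -0.01190443]
[320.93129369 280.35492779] [ 0.56528775 -0.0499389   0.18515694]
[([0.58, 0.024, 0.048], 0.66), ([0.595, 0.026, 0.04], 0.57)]
```

View pics/w8.png

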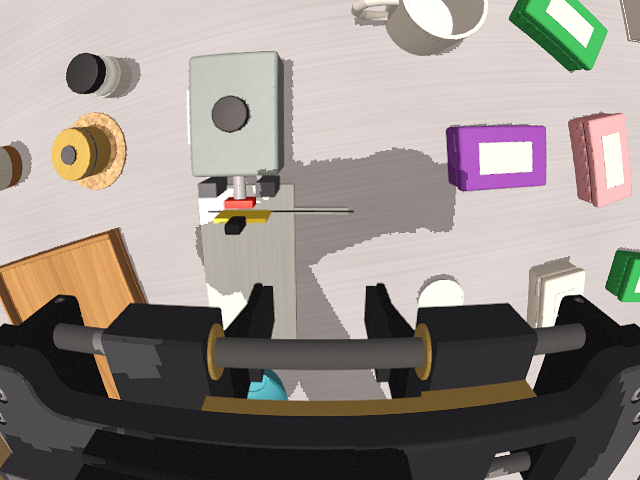

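View pics/s2.png

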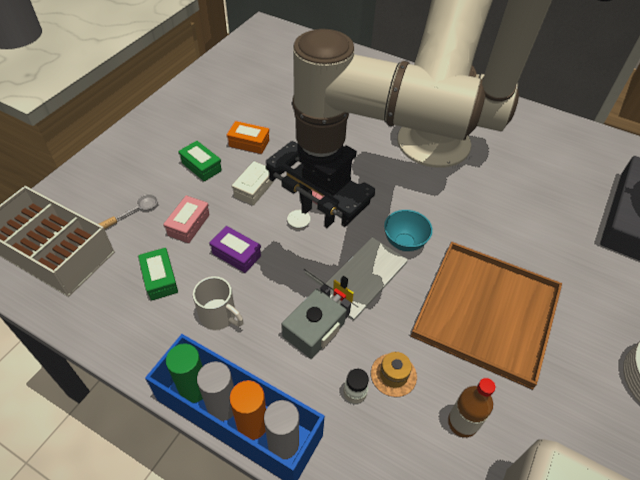

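```bash
python3 -c "
from h import *
x,y=st(-.022,0)
goto(x,y,.11,-9.7)"
```

```text
t 14.7 tcp [ 0.5643 -0.0502  0.1828] psi -9.7 q6 69 grip 45.0mm F [ 0.7  0.6 -0.4]
delta [ 0.04 -3.02  2.91] rot [ 0.01  0.03 -0.  ] wz -0.0
```

>>> {"method": "play_rows", "body": {
  "deltas": [
    [0,-1,0.5,0,0,0,45],
    [0,-2,1.5,0,0,0,45],
    [0,-3,2.5,0,0,0,45],
    [0,-3,2.9,0,0,0,45],
    [0,-3,2.9,0,0,0,45],
    [0,-3,2.9,0,0,0,45]
  ]
}}

```text
time_s: 15.3
tcp_pos: [0.578, 0.0231, 0.1116]
ee_rot: [[0.986, -0.169, -0.0], [-0.169, -0.986, -0.001], [-0.0, 0.001, -1.0]]
wrist_force: [-1.0, 0.7, 0.1]
gripper_width: 0.515
```

```bash
python3 -c "
from h import *
x,y=st(-.022,0)
goto(x,y,.056,-9.7)
save('scene','s3.png');a=cv2.imread('pics/s3.png');cv2.imwrite('pics/s3c.png',cv2.resize(a[150:370,260:460],None,fx=2.7,fy=2.7,interpolation=2))
save('wrist','w9.png')"
```

```text
t 15.3 tcp [0.578  0.0231 0.1116] psi -9.7 q6 62 grip 44.8mm F [-1.   0.7  0.1]
delta [-0.01 -0.04  2.22] rot [ 0.01  0.   -0.  ] wz -0.0
```

View pics/w9.png

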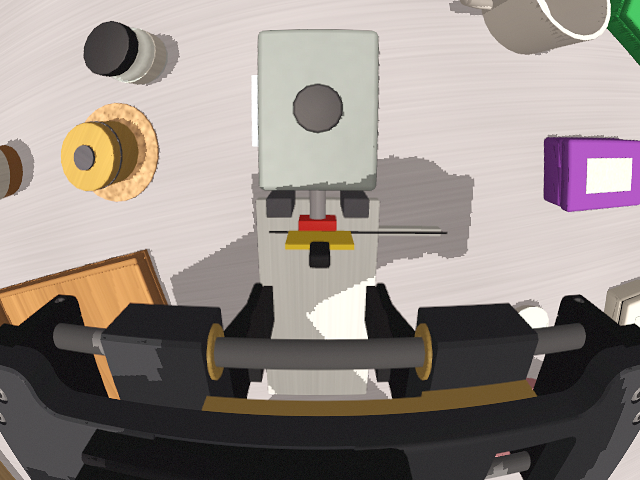

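View pics/s3c.png

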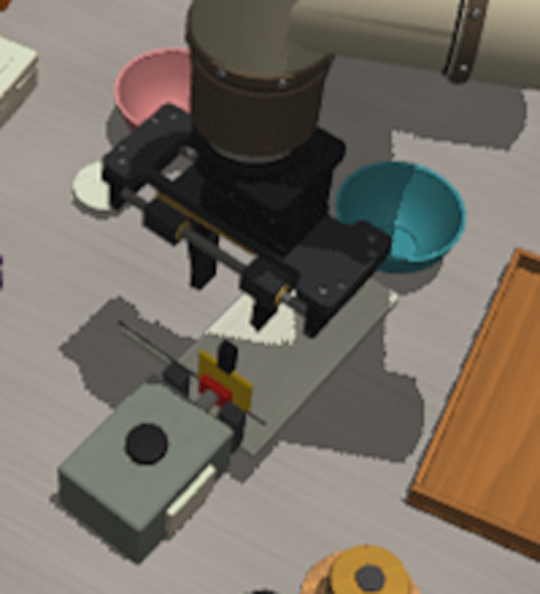

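```bash
python3 -c "
from h import *
s=r.sense();d=r.capture('scene')
f=lambda X:(proj(d,X)-[260,150])*2.7
p=np.array(s['tcp_pos']);R=np.array(s['ee_rot'])
print(p,f(p),f(p+R@[0,.022,0]),f(p-R@[0,.022,0]),f(p+R@[-.02,0,0]),'knob',f([*st(-.022,0),.08]),f([*st(-.022,0),.05]))
w=r.capture('wrist');print(wproj(w,s,p),wproj(w,s,p+R@[0,.022,0]),wproj(w,s,p-R@[0,.022,0]))
"
```

```text
[0.57856536 0.02311019 0.11259537] [230.15642293 321.94680741] [206.59735203 306.15015656] [254.10333459 338.00351033] [246.6957033  305.19748992] knob [228.98655053 347.13170501] [226.53404221 369.33755332]
[320.93339994 280.35402752] [360.08218596 280.16746549] [281.74419798 280.24224161]
```

```bash
python3 -c "
from h import *
s=r.sense();d=r.capture('scene');w=r.capture('wrist')
f=lambda X:(proj(d,X)-[260,150])*2.7
p=np.array(s['tcp_pos']);R=np.array(s['ee_rot'])
for h in(0,.01,.02,.03,.04):
  for x in (-.0095,.0095): print(h,x,wproj(w,s,p+R@[x,-.0225,-h]).round(1),wproj(w,s,p+R@[x,-.0305,-h]).round(1),f(p+R@[x,-.0225,-h]).round(0))
cv2.imwrite('pics/w10c.png',cv2.resize(w['pixels'][230:400,210:430,::-1],None,fx=3.5,fy=3.5,interpolation=2))
"
```

```text
0 -0.0095 [281.5 295.4] [267.7 295.2] [263. 330.]
0 0.0095 [280.2 264.5] [265.9 264.5] [247. 346.]
0.01 -0.0095 [279.9 303.5] [265.4 303.3] [264. 322.]
0.01 0.0095 [278.4 271.5] [263.4 271.4] [248. 339.]
0.02 -0.0095 [278.  312.3] [262.9 312. ] [265. 314.]
0.02 0.0095 [276.4 279.2] [260.7 279.1] [249. 330.]
0.03 -0.0095 [276.1 321.9] [260.3 321.6] [266. 306.]
0.03 0.0095 [274.1 287.7] [257.7 287.5] [250. 322.]
0.04 -0.0095 [273.9 332.5] [257.3 332.1] [267. 297.]
0.04 0.0095 [271.7 297. ] [254.4 296.8] [251. 314.]
```

View pics/w10c.png

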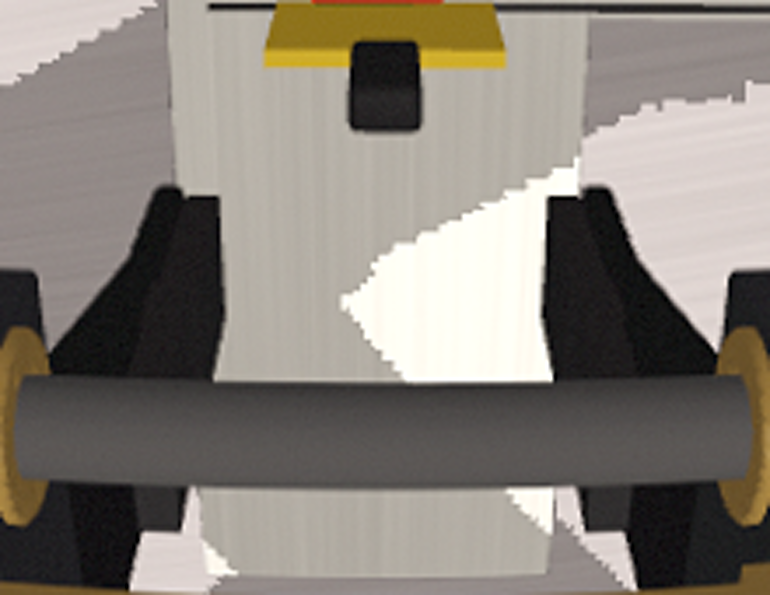

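>>> {"method": "play_rows", "body": {
  "deltas": [
    [0,0,1,0,0,0,45],
    [0,0,2,0,0,0,45],
    [0,0,2.3,0,0,0,45],
    [0,0,2.38,0,0,0,45],
    [0,0,2.38,0,0,0,30],
    [0,0,2.38,0,0,0,15],
    [0,0,2.38,0,0,0,6],
    [0,0,2.38,0,0,0,6],
    [0,0,2.38,0,0,0,6],
    [0,0,2.38,0,0,0,6],
    [0,0,2.38,0,0,0,6]
  ]
}}

```text
time_s: 16.7
tcp_pos: [0.5779, 0.0238, 0.0521]
ee_rot: [[0.986, -0.168, 0.0], [-0.168, -0.986, -0.0], [0.0, 0.0, -1.0]]
wrist_force: [-0.7, 0.1, -0.3]
gripper_width: 0.08
```

```bash
python3 -c "
from h import *
x,y=st(-.022,0)
goto(x,y,.052,-9.7)
d=save('scene','s4.png');a=d['pixels'][:,:,::-1];cv2.imwrite('pics/s4c.png',cv2.resize(a[200:370,270:420],None,fx=3.5,fy=3.5,interpolation=2))
d=save('wrist','w11.png');cv2.imwrite('pics/w11c.png',cv2.resize(d['pixels'][180:380,210:430,::-1],None,fx=3,fy=3,interpolation=2))
"
```

```text
t 16.7 tcp [0.5779 0.0238 0.0521] psi -9.7 q6 62 grip 7.0mm F [-0.7  0.1 -0.3]
delta [-0.   -0.01  0.  ] rot [ 0. -0.  0.] wz 0.0
```

View pics/w11c.png

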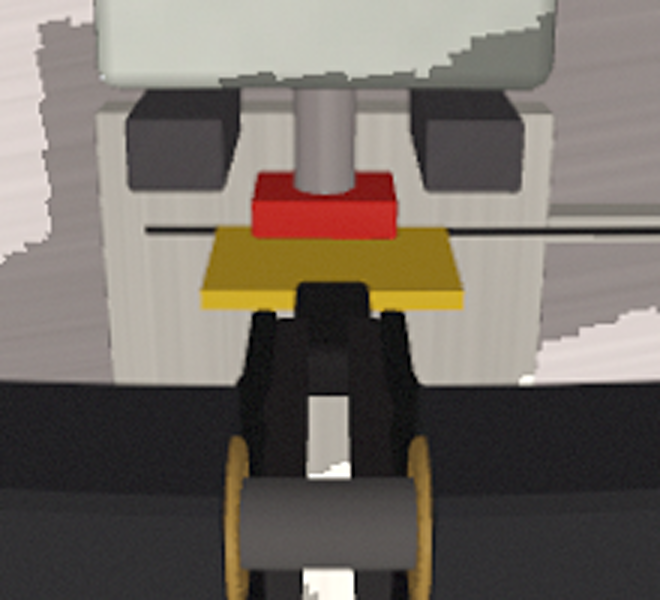

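View pics/s4c.png

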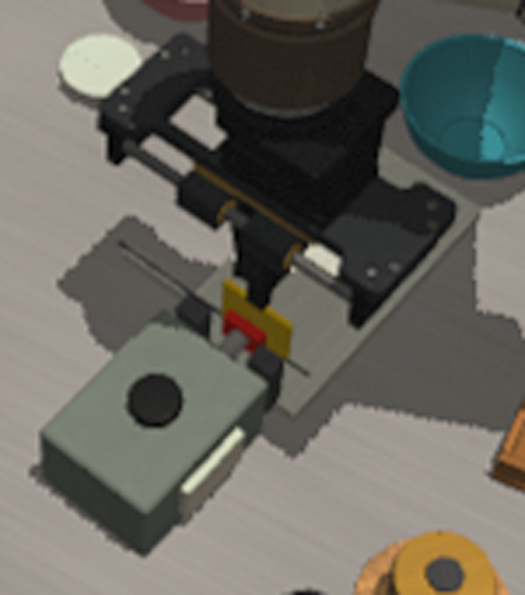

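>>> {"method": "play_rows", "body": {
  "deltas": [
    [0,0,0,0,0,0,40],
    [0,0,0,0,0,0,60],
    [0,0,0,0,0,0,65],
    [0,0,0,0,0,0,65],
    [0,0,0.3,0,0,0,65],
    [0,0,0.6,0,0,0,65],
    [0,0,0.8,0,0,0,65],
    [0,0,0.8,0,0,0,65]
  ]
}}

```text
time_s: 17.6
tcp_pos: [0.5769, 0.0235, 0.0306]
ee_rot: [[0.986, -0.169, -0.003], [-0.169, -0.986, -0.001], [-0.003, 0.001, -1.0]]
wrist_force: [0.1, 0.8, -0.6]
gripper_width: 0.693
```

>>> {"method": "play_rows", "body": {
  "deltas": [
    [0,0,0,0,0,0,45],
    [0,0,0,0,0,0,25],
    [0,0,0,0,0,0,10],
    [0,0,0,0,0,0,6],
    [0,0,0,0,0,0,6],
    [0,0,0,0,0,0,6],
    [0,0,0,0,0,0,6],
    [0,0,0,0,0,0,6],
    [0,0,0,0,0,0,6],
    [0,0,0,0,0,0,6]
  ]
}}

```text
time_s: 18.6
tcp_pos: [0.5779, 0.0237, 0.0321]
ee_rot: [[0.986, -0.168, -0.0], [-0.168, -0.986, -0.0], [0.0, 0.0, -1.0]]
wrist_force: [0.1, -0.4, 0.4]
gripper_width: 0.157
```

>>> {"method": "play_rows", "body": {
  "deltas": [
    [0,0.4,0,0,0,0,6],
    [0,0.8,0,0,0,0,6],
    [0,1.2,0,0,0,0,6],
    [0,1.6,0,0,0,0,6],
    [0,2,0,0,0,0,6],
    [0,2.4,0,0,0,0,6],
    [0,2.75,0,0,0,0,6],
    [0,2.95,0,0,0,0,6],
    [0,3,0,0,0,0,6],
    [0,3,0,0,0,0,6]
  ]
}}

```text
time_s: 19.6
tcp_pos: [0.5651, -0.0495, 0.0321]
ee_rot: [[0.986, -0.169, 0.0], [-0.169, -0.986, 0.001], [-0.0, -0.001, -1.0]]
wrist_force: [-2.7, 6.0, 2.6]
gripper_width: 0.16
```

```bash
python3 -c "
from h import *
x,y=st(-.022,-.075)
goto(x,y,.032,-9.7)
s=r.sense();w=save('wrist','w12.png');p=np.array(s['tcp_pos']);R=np.array(s['ee_rot'])
for h in(0,.01,.02,.03,.04):
  for x in (-.0095,.0095): print(h,x,wproj(w,s,p+R@[x,-.007,-h]).round(1),wproj(w,s,p+R@[x,-.015,-h]).round(1))
cv2.imwrite('pics/w12c.png',cv2.resize(w['pixels'][180:360,240:400,::-1],None,fx=4,fy=3.3,interpolation=2))
"
```

```text
t 19.6 tcp [ 0.5651 -0.0495  0.0321] psi -9.7 q6 69 grip 14.0mm F [-2.7  6.   2.6]
delta [0.01 0.01 0.  ] rot [-0.02  0.   -0.  ] wz -0.0
0 -0.0095 [308.6 295.5] [294.6 295.5]
0 0.0095 [308.2 264.6] [293.7 264.6]
0.01 -0.0095 [308.2 303.7] [293.5 303.6]
0.01 0.0095 [307.7 271.6] [292.5 271.6]
0.02 -0.0095 [307.6 312.5] [292.3 312.4]
0.02 0.0095 [307.2 279.4] [291.2 279.3]
0.03 -0.0095 [307.1 322.2] [291.  322.1]
0.03 0.0095 [306.5 287.9] [289.8 287.8]
0.04 -0.0095 [306.5 332.9] [289.6 332.7]
0.04 0.0095 [305.9 297.3] [288.2 297.2]
```

View pics/w12c.png

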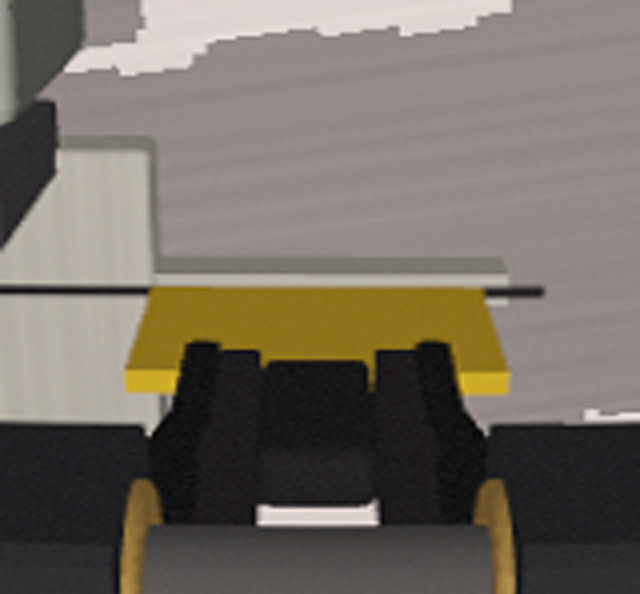

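>>> {"method": "play_rows", "body": {
  "deltas": [
    [0,-0.03,0,0,0,0,20],
    [0,-0.03,0,0,0,0,35],
    [0,-0.03,-0.1,0,0,0,40],
    [0,0,-1,0,0,0,40],
    [0,0,-2.5,0,0,0,40],
    [0,0,-4,0,0,0,40],
    [0,0,-5.5,0,0,0,60],
    [0,0,-6,0,0,0,87],
    [0,0,-6,0,0,0,87]
  ]
}}

```text
time_s: 20.55
tcp_pos: [0.5666, -0.0503, 0.1844]
ee_rot: [[0.986, -0.169, 0.005], [-0.169, -0.986, 0.001], [0.005, -0.001, -1.0]]
wrist_force: [-0.4, 0.1, 0.2]
gripper_width: 0.65
```

```bash
python3 -c "
from h import *
d=save('top','t2.png');cv2.imwrite('pics/t2c.png',cv2.resize(d['pixels'][120:320,180:480,::-1],None,fx=2.6,fy=2.6,interpolation=2))
goto(.51,-.375,.17,8)"
```

```text
t 20.6 tcp [ 0.5652 -0.0502  0.1822] psi -9.7 q6 69 grip 60.7mm F [-0.2 -0.  -0.2]
delta [ 0.02 13.18  0.48] rot [-0.01 -0.01 -3.55] wz -3.55
```

View pics/t2c.png

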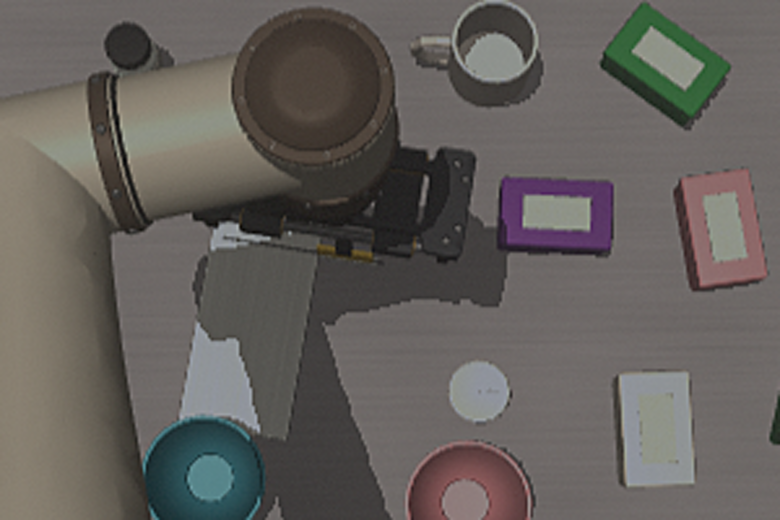

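>>> {"method": "play_rows", "body": {
  "deltas": [
    [0,1.2,0,0,0,-0.3,87],
    [0,2.4,0,0,0,-0.6,87],
    [0,3.7,0,0,0,-1,87],
    [0,5,0,0,0,-1.4,87],
    [0,6.3,0,0,0,-1.8,87],
    [0,7.6,0,0,0,-2.2,87],
    [0,8.9,0,0,0,-2.6,87],
    [0,10.2,0.2,0,0,-3,87],
    [0,11.4,0.4,0,0,-3.3,87],
    [0,12.4,0.4,0,0,-3.5,87],
    [0,13.2,0.4,0,0,-3.5,87],
    [0,13.2,0.4,0,0,-3.5,87]
  ]
}}

```text
time_s: 21.8
tcp_pos: [0.5077, -0.377, 0.1686]
ee_rot: [[0.991, 0.132, -0.005], [0.132, -0.991, 0.002], [-0.005, -0.003, -1.0]]
wrist_force: [-0.9, 0.3, -0.2]
gripper_width: 1.001
```

>>> {"method": "play_rows", "body": {
  "deltas": [
    [0,0,0,0,0,0,87],
    [0,0,0,0,0,0,87],
    [0,0,0,0,0,0,87]
  ]
}}

```text
time_s: 22.1
tcp_pos: [0.5098, -0.3745, 0.1717]
ee_rot: [[0.991, 0.137, -0.001], [0.137, -0.991, 0.0], [-0.001, -0.001, -1.0]]
wrist_force: [0.1, -0.6, -0.1]
gripper_width: 0.999
```

```bash
cat >> h.py <<'E'
def wfit(name,p0,gen,out):
    s=r.sense();d=save('wrist',out)
    best=None;u0=wproj(d,s,[p0[0],p0[1],.03])
    for q in r.cut_out('wrist',name):
        m=q['region'];ys,xs=np.nonzero(m)
        if len(xs) and np.hypot(xs.mean()-u0[0],ys.mean()-u0[1])<40: best=m.astype(float);break
    if best is None: print('none');return
    def sc(p):
        q=np.array([wproj(d,s,X) for X in gen(*p)],np.float32);im=np.zeros(best.shape,np.uint8)
        cv2.fillConvexPoly(im,np.round(cv2.convexHull(q)*16).astype(np.int32),255,shift=4,lineType=cv2.LINE_AA)
        return np.abs(im/255.-best).sum()/best.sum()
    B=None
    for dy in(-.2,0,.2):
        k=np.array(p0,float)+[0,0,dy]
        o=minimize(sc,k,method='Nelder-Mead',options=dict(initial_simplex=[k,k+[.01,0,0],k+[0,.01,0],k+[0,0,.1]],xatol=1e-4,fatol=1e-4))
        if B is None or o.fun<B.fun:B=o
    im=d['pixels'][:,:,::-1].copy()
    q=np.array([wproj(d,s,X) for X in gen(*B.x)],np.float32)
    cv2.polylines(im,[np.round(cv2.convexHull(q)*16).astype(np.int32)],True,(0,0,255),1,shift=4)
    cv2.imwrite('pics/'+out,im)
    print(name,np.round(B.x,4),'yaw deg %.1f'%np.degrees(B.x[2]),round(B.fun,3)); return B.x
BOX=lambda x,y,t:boxpts(x,y,t,.1,.062,.045)
E
python3 -c "
from h import *
goto(.51,-.375,.17,8)
wfit('box_pink',(.583,-.388,.17),BOX,'w13.png')"
```

```text
t 22.1 tcp [ 0.5098 -0.3745  0.1717] psi 7.9 q6 120 grip 86.9mm F [ 0.1 -0.6 -0.1]
delta [0.01 0.02 0.07] rot [-0.01  0.01 -0.03] wz -0.03
box_pink [ 0.5822 -0.385   0.1293] yaw deg 7.4 0.038
```

View pics/w13.png

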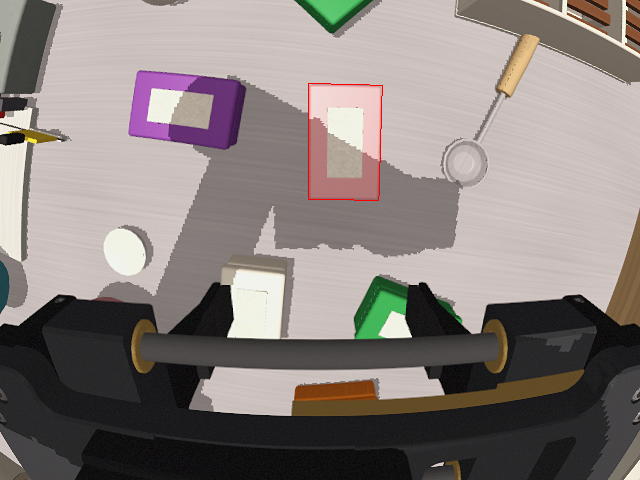

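```bash
python3 -c "
from h import *
goto(.5624,-.3876,-.008,7.4)"
```

```text
t 22.2 tcp [ 0.5099 -0.3747  0.1721] psi 7.9 q6 120 grip 86.8mm F [0.5 0.7 0.1]
delta [2.01 0.8  7.2 ] rot [-0.   -0.    0.09] wz 0.09
```

>>> {"method": "play_rows", "body": {
  "deltas": [
    [1,0.4,0,0,0,0.1,87],
    [2,0.8,0.5,0,0,0.1,87],
    [2,0.8,2,0,0,0.1,87],
    [2,0.8,3.5,0,0,0.1,87],
    [2,0.8,4.8,0,0,0.1,87],
    [2,0.8,5.2,0,0,0.1,87],
    [2,0.8,5.2,0,0,0.1,87],
    [2,0.8,5.2,0,0,0.1,87]
  ]
}}

```text
time_s: 23.0
tcp_pos: [0.5633, -0.3891, 0.0441]
ee_rot: [[0.992, 0.128, 0.003], [0.128, -0.992, -0.002], [0.003, 0.002, -1.0]]
wrist_force: [0.2, -0.3, 0.4]
gripper_width: 0.999
```

```bash
python3 -c "
from h import *
goto(.5624,-.3876,-.008,7.4)
save('wrist','w14.png');save('scene','s5.png')"
```

```text
t 23.0 tcp [ 0.5633 -0.3891  0.0441] psi 7.4 q6 118 grip 86.9mm F [ 0.2 -0.3  0.4]
delta [-0.03 -0.07  2.08] rot [ 0.03 -0.03 -0.01] wz -0.01
```

View pics/w14.png

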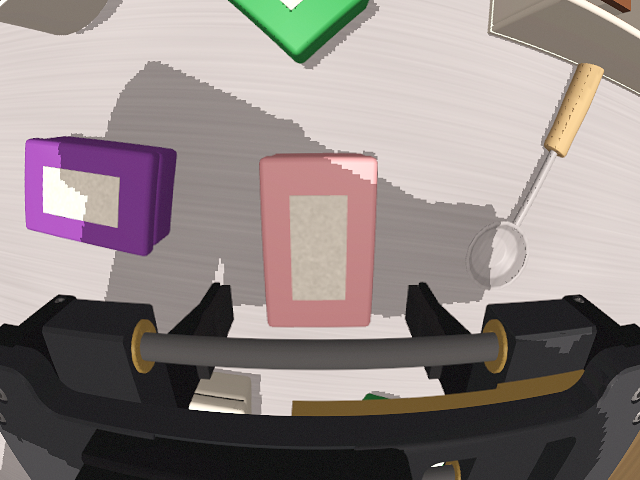

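>>> {"method": "play_rows", "body": {
  "deltas": [
    [0,-0.05,0.6,0,0,0,87],
    [0,-0.05,1.1,0,0,0,87],
    [0,-0.05,1.5,0,0,0,87],
    [0,-0.05,1.7,0,0,0,87],
    [0,-0.05,1.7,0,0,0,87],
    [0,-0.05,1.7,0,0,0,87]
  ]
}}

```text
time_s: 23.7
tcp_pos: [0.5621, -0.3875, -0.0002]
ee_rot: [[0.992, 0.127, 0.0], [0.127, -0.992, -0.0], [0.0, 0.0, -1.0]]
wrist_force: [0.6, 0.8, -0.3]
gripper_width: 1.0
```

>>> {"method": "play_rows", "body": {
  "deltas": [
    [0,0,0.15,0,0,0,87],
    [0,0,0.3,0,0,0,87],
    [0,0,0.3,0,0,0,75],
    [0,0,0.3,0,0,0,60],
    [0,0,0.3,0,0,0,50],
    [0,0,0.3,0,0,0,45],
    [0,0,0.3,0,0,0,45],
    [0,0,0.3,0,0,0,45],
    [0,0,0.3,0,0,0,45],
    [0,0,0.3,0,0,0,45]
  ]
}}

```text
time_s: 24.7
tcp_pos: [0.5619, -0.3875, -0.0077]
ee_rot: [[0.992, 0.127, 0.0], [0.127, -0.992, -0.0], [0.0, 0.0, -1.0]]
wrist_force: [-0.6, -1.8, 0.2]
gripper_width: 0.706
```

```bash
python3 -c "
from h import *
goto(.5624,-.3876,-.008,7.4)
save('wrist','w15.png')"
```

```text
t 24.7 tcp [ 0.5619 -0.3875 -0.0077] psi 7.3 q6 118 grip 61.4mm F [-0.6 -1.8  0.2]
delta [0.02 0.01 0.01] rot [ 0.   -0.   -0.02] wz -0.02
```

View pics/w15.png

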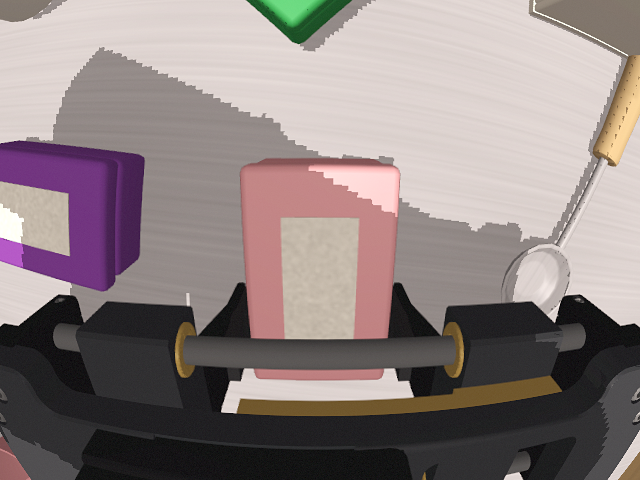

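>>> {"method": "play_rows", "body": {
  "deltas": [
    [0,0,-0.4,0,0,0,45],
    [0,0,-1.2,0,0,0,45],
    [0,0,-2.4,0,0,0,45],
    [0,0,-3.8,0,0,0,45],
    [0,0,-5,0,0,0,45],
    [0,0,-5.6,0,0,0,45],
    [0,0,-5.6,0,0,0,45]
  ]
}}

```text
time_s: 25.45
tcp_pos: [0.5629, -0.3875, 0.1351]
ee_rot: [[0.992, 0.127, 0.005], [0.127, -0.992, -0.002], [0.004, 0.002, -1.0]]
wrist_force: [0.5, -0.1, -3.5]
gripper_width: 0.712
```

```bash
python3 -c "
from h import *
x,y=st(-.105,0);print(x,y)
goto(x,y,.12,-9.7)
save('wrist','w16.png')"
```

```text
0.4961011357456704 0.03809138485432527
t 25.4 tcp [ 0.5629 -0.3875  0.1351] psi 7.3 q6 118 grip 61.9mm F [ 0.5 -0.1 -3.5]
delta [ -0.49 -17.23   0.56] rot [ 0.02 -0.05  3.4 ] wz 3.4
```

View pics/w16.png

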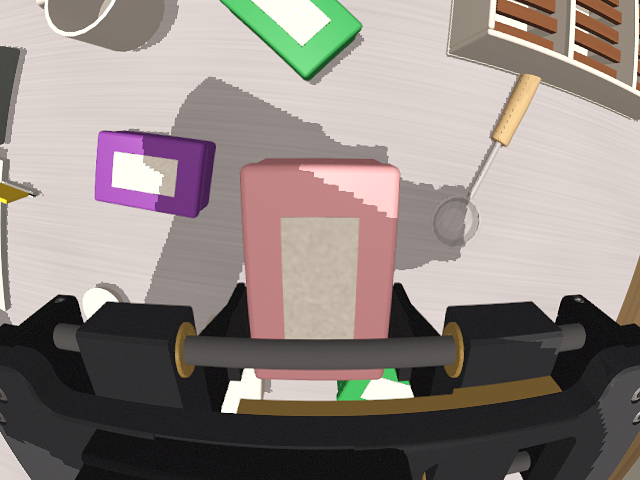

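Box firmly held, not tilted. Over to the station.

>>> {"method": "play_rows", "body": {
  "deltas": [
    [0,-1,0,0,0,0.2,45],
    [0,-2.4,0,0,0,0.5,45],
    [0,-4,0,0,0,0.8,45],
    [-0.1,-5.6,0,0,0,1.1,45],
    [-0.2,-7.2,0,0,0,1.4,45],
    [-0.2,-8.8,0,0,0,1.7,45],
    [-0.3,-10.4,0,0,0,2,45],
    [-0.3,-12,0,0,0,2.4,45],
    [-0.4,-13.6,0,0,0,2.8,45],
    [-0.5,-15.2,0.2,0,0,3.1,45],
    [-0.5,-16.5,0.4,0,0,3.4,45],
    [-0.5,-17.2,0.5,0,0,3.4,45]
  ]
}}

```text
time_s: 26.7
tcp_pos: [0.4922, 0.0395, 0.1174]
ee_rot: [[0.986, -0.167, -0.005], [-0.167, -0.986, -0.001], [-0.004, 0.001, -1.0]]
wrist_force: [0.7, -0.4, -2.8]
gripper_width: 0.711
```

>>> {"method": "play_rows", "body": {
  "deltas": [
    [0,0,0,0,0,0,45],
    [0,0,0,0,0,0,45],
    [0,0,0,0,0,0,45]
  ]
}}

```text
time_s: 27.0
tcp_pos: [0.4942, 0.0369, 0.1189]
ee_rot: [[0.986, -0.169, -0.002], [-0.169, -0.986, -0.001], [-0.002, 0.001, -1.0]]
wrist_force: [0.6, 0.4, -3.5]
gripper_width: 0.713
```

```bash
python3 -c "
from h import *
x,y=st(-.105,0)
goto(x,y,.0045,-9.7)
overlay('w17.png',(170,470,80,400),1.85)"
```

```text
t 27.0 tcp [0.4942 0.0369 0.1189] psi -9.8 q6 57 grip 62.0mm F [ 0.6  0.4 -3.5]
delta [ 0.08 -0.06  4.57] rot [ 0.01  0.02 -0.01] wz -0.01
```

View pics/w17.png

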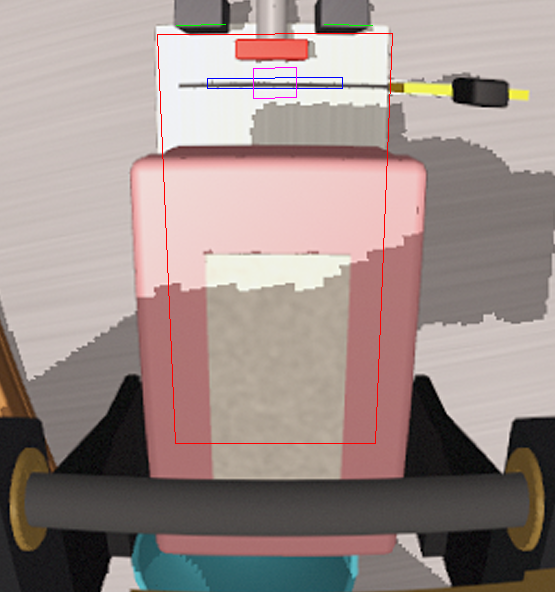

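>>> {"method": "play_rows", "body": {
  "deltas": [
    [0.08,-0.06,1,0,0,0,45],
    [0.08,-0.06,2.2,0,0,0,45],
    [0.08,-0.06,3.2,0,0,0,45],
    [0.08,-0.06,3.9,0,0,0,45],
    [0.08,-0.06,4.3,0,0,0,45],
    [0.08,-0.06,4.5,0,0,0,45],
    [0.08,-0.06,4.55,0,0,0,45],
    [0.08,-0.06,4.55,0,0,0,45]
  ]
}}

```text
time_s: 27.85
tcp_pos: [0.4977, 0.0389, 0.0064]
ee_rot: [[0.986, -0.169, 0.001], [-0.169, -0.986, 0.0], [0.001, -0.001, -1.0]]
wrist_force: [0.1, 0.1, -2.4]
gripper_width: 0.712
```

```bash
python3 -c "
from h import *
x,y=st(-.0705,0)
goto(x,y,.0045,-9.7)
save('scene','s6.png')"
```

```text
t 27.9 tcp [0.4977 0.0389 0.0064] psi -9.7 q6 57 grip 62.0mm F [ 0.1  0.1 -2.4]
delta [1.32 0.04 0.08] rot [-0.01 -0.01 -0.  ] wz -0.0
```

View pics/s6.png

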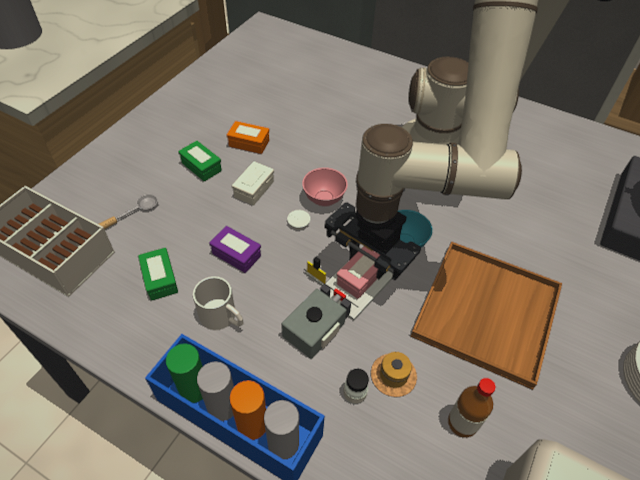

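>>> {"method": "play_rows", "body": {
  "deltas": [
    [0,0,0.05,0,0,0,45],
    [0,0,0.1,0,0,0,45],
    [0,0,0.1,0,0,0,45]
  ]
}}

```text
time_s: 28.2
tcp_pos: [0.4974, 0.039, 0.0042]
ee_rot: [[0.986, -0.168, 0.001], [-0.168, -0.986, 0.0], [0.001, -0.0, -1.0]]
wrist_force: [-1.0, 0.2, 2.5]
gripper_width: 0.711
```

>>> {"method": "play_rows", "body": {
  "deltas": [
    [0.15,0,0,0,0,0,45],
    [0.3,0.0,0,0,0,0,45],
    [0.45,0.0,0,0,0,0,45],
    [0.6,0.0,0,0,0,0,45],
    [0.75,0.0,0,0,0,0,45],
    [0.75,0.0,0,0,0,0,45]
  ]
}}

```text
time_s: 28.8
tcp_pos: [0.516, 0.0356, 0.0042]
ee_rot: [[0.986, -0.168, 0.001], [-0.168, -0.986, -0.0], [0.001, -0.0, -1.0]]
wrist_force: [-1.9, 0.2, 5.4]
gripper_width: 0.715
```

>>> {"method": "play_rows", "body": {
  "deltas": [
    [0.15,0,0,0,0,0,45],
    [0.25,0.0,0,0,0,0,45],
    [0.35,0.0,0,0,0,0,45],
    [0.45,0.0,0,0,0,0,45],
    [0.52,0.0,0,0,0,0,45],
    [0.52,0.0,0,0,0,0,45]
  ]
}}

```text
time_s: 29.4
tcp_pos: [0.5245, 0.0334, 0.0041]
ee_rot: [[0.986, -0.168, -0.007], [-0.168, -0.986, -0.001], [-0.006, 0.002, -1.0]]
wrist_force: [-12.1, 4.7, 14.0]
gripper_width: 0.709
```

```bash
python3 -c "
from h import *
x,y=st(-.0705,0)
goto(x,y,.0045,-9.7)
overlay('w18.png',(170,470,80,400),1.85)"
```

```text
t 29.4 tcp [0.5245 0.0334 0.0041] psi -9.7 q6 59 grip 61.7mm F [-12.1   4.7  14. ]
delta [ 0.23  0.01 -0.02] rot [0.02 0.07 0.  ] wz 0.0
```

View pics/w18.png

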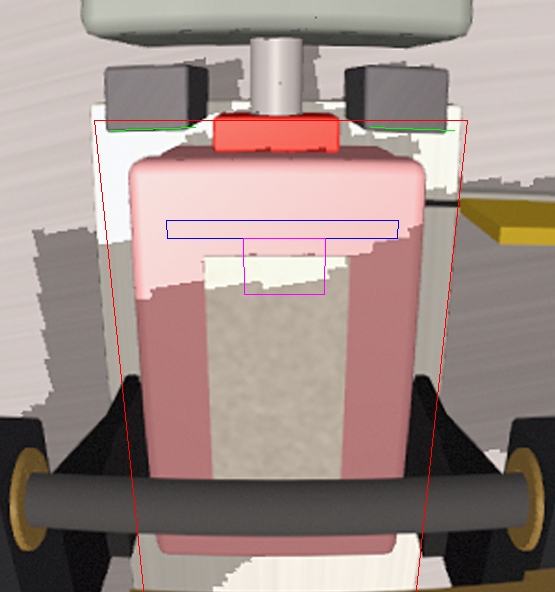

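>>> {"method": "play_rows", "body": {
  "deltas": [
    [0,0,-0.06,0,0,0,45],
    [0.1,0.0,-0.06,0,0,0,45],
    [0.2,0.0,-0.06,0,0,0,45],
    [0.3,0.0,-0.06,0,0,0,45],
    [0.3,0.0,-0.06,0,0,0,45],
    [0.3,0.0,-0.06,0,0,0,45]
  ]
}}

```text
time_s: 30.05
tcp_pos: [0.5297, 0.0322, 0.0041]
ee_rot: [[0.985, -0.17, -0.011], [-0.17, -0.986, -0.001], [-0.011, 0.003, -1.0]]
wrist_force: [-12.6, 6.7, 8.4]
gripper_width: 0.711
```

>>> {"method": "play_rows", "body": {
  "deltas": [
    [0.1,0,0,0,0,0,45],
    [0.2,0.0,0,0,0,0,45],
    [0.2,0.0,0,0,0,0,45],
    [0.2,0,0,0,0,0,45]
  ]
}}

```text
time_s: 30.45
tcp_pos: [0.5301, 0.032, 0.0039]
ee_rot: [[0.985, -0.171, -0.019], [-0.171, -0.985, -0.001], [-0.019, 0.004, -1.0]]
wrist_force: [-23.9, 14.6, 17.3]
gripper_width: 0.709
```

```bash
python3 -c "
from h import *
x,y=st(-.0705,0)
goto(x,y,.0045,-9.7)
overlay('w19.png',(170,470,80,400),1.85)"
```

```text
t 30.4 tcp [0.5301 0.032  0.0039] psi -9.9 q6 60 grip 61.7mm F [-23.9  14.6  17.3]
delta [-0.   -0.01 -0.02] rot [ 0.05  0.22 -0.03] wz -0.03
```

View pics/w19.png

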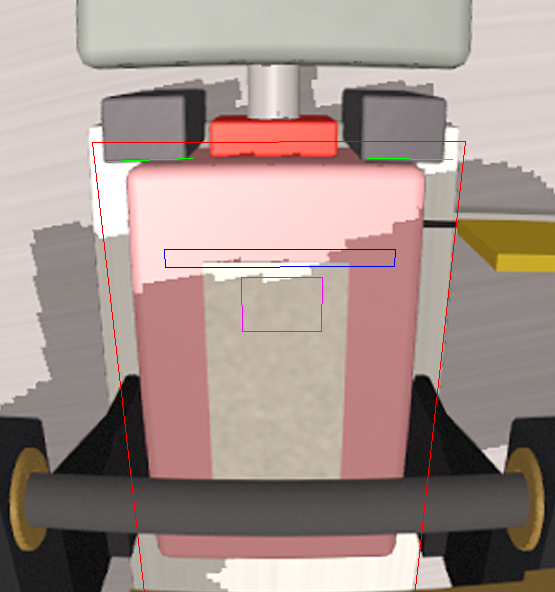

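>>> {"method": "play_rows", "body": {
  "deltas": [
    [0,0,0,0,0,0,45],
    [0,0,0,0,0,0,45],
    [0,0,0,0,0,0,45],
    [0,0,0,0,0,0,45],
    [0,0,0,0,0,0,45],
    [0,0,0,0,0,0,45],
    [0,0,0,0,0,0,45],
    [0,0,0,0,0,0,45],
    [0,0,0,0,0,0,45],
    [0,0,0,0,0,0,45],
    [0,0,0,0,0,0,45],
    [0,0,0,0,0,0,45]
  ]
}}

```text
time_s: 31.7
tcp_pos: [0.5301, 0.032, 0.0039]
ee_rot: [[0.985, -0.171, -0.019], [-0.171, -0.985, -0.001], [-0.019, 0.004, -1.0]]
wrist_force: [-23.1, 14.3, 17.8]
gripper_width: 0.713
```

```bash
python3 -c "
from h import *
x,y=st(-.0705,0)
goto(x,y,.0045,-9.7)
d=save('wrist','w20.png');cv2.imwrite('pics/w20c.png',cv2.resize(d['pixels'][100:250,200:440,::-1],None,fx=3.3,fy=3.3,interpolation=2))
d=save('scene','s7.png');cv2.imwrite('pics/s7c.png',cv2.resize(d['pixels'][220:370,270:430,::-1],None,fx=4,fy=4,interpolation=2))"
```

```text
t 31.7 tcp [0.5301 0.032  0.0039] psi -9.9 q6 60 grip 62.0mm F [-23.1  14.3  17.8]
delta [-0.   -0.01 -0.02] rot [ 0.05  0.22 -0.03] wz -0.03
```

View pics/w20c.png

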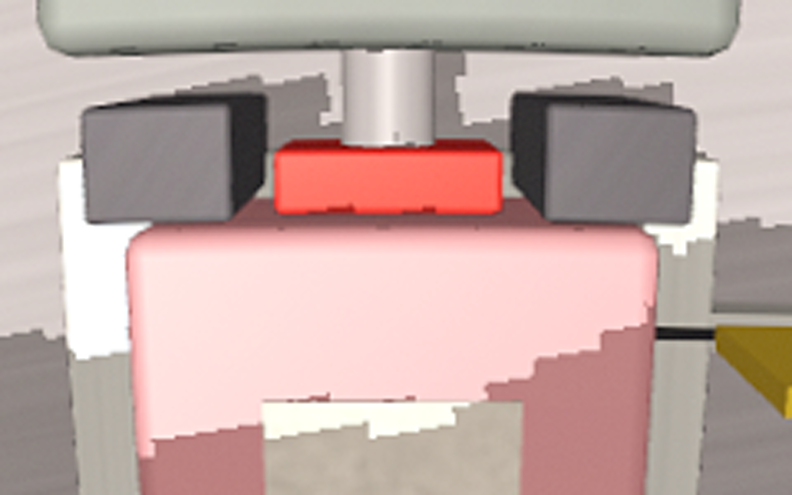

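View pics/s7c.png

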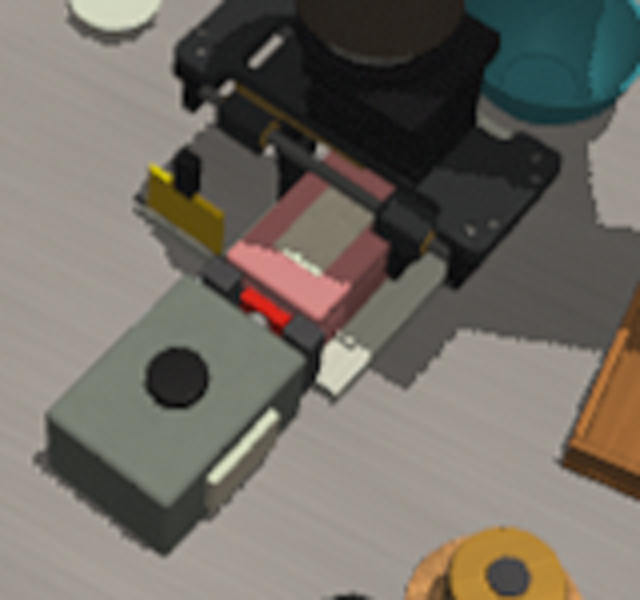

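>>> {"method": "play_rows", "body": {
  "deltas": [
    [-0.3,0,0,0,0,0,45],
    [-0.7,0,0,0,0,0,45],
    [-1.1,0,-0.1,0,0,0,45],
    [-1.3,0,-0.6,0,0,0,45],
    [-1.3,0,-1.6,0,0,0,45],
    [-1.3,0,-3,0,0,0,45],
    [-1.3,0,-4.2,0,0,0,45],
    [-1.3,0,-4.8,0,0,0,45],
    [-1.3,0,-4.8,0,0,0,45],
    [-1.3,0,-4.8,0,0,0,45]
  ]
}}

```text
time_s: 32.8
tcp_pos: [0.5083, 0.0368, 0.1249]
ee_rot: [[0.986, -0.169, 0.0], [-0.169, -0.986, 0.001], [0.0, -0.001, -1.0]]
wrist_force: [0.1, -0.4, -4.5]
gripper_width: 0.71
```

```bash
python3 -c "
from h import *
goto(.4257,.3492,.12,3.3)
save('wrist','w21.png')"
```

```text
t 32.8 tcp [0.5083 0.0368 0.1249] psi -9.7 q6 58 grip 61.8mm F [ 0.1 -0.4 -4.5]
delta [ -5.37 -11.76   0.2 ] rot [-0.01 -0.01 -2.61] wz -2.61
```

View pics/w21.png

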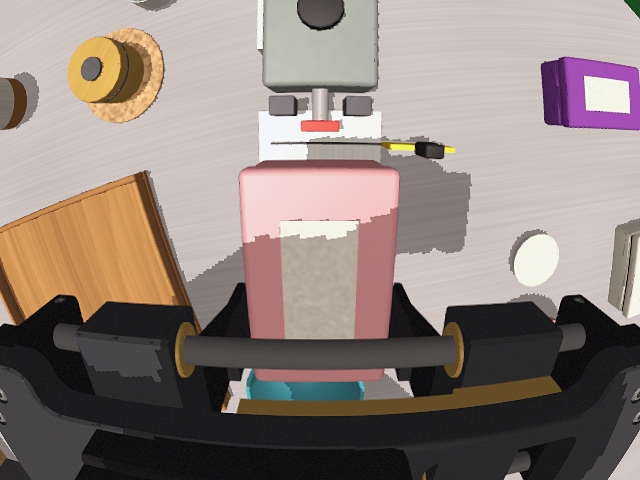

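>>> {"method": "play_rows", "body": {
  "deltas": [
    [-0.4,-0.9,0,0,0,-0.2,45],
    [-1,-2.1,0,0,0,-0.5,45],
    [-1.6,-3.4,0,0,0,-0.8,45],
    [-2.2,-4.8,0,0,0,-1.1,45],
    [-2.8,-6.2,0,0,0,-1.4,45],
    [-3.5,-7.6,0,0,0,-1.7,45],
    [-4.1,-9,0,0,0,-2,45],
    [-4.7,-10.3,0.1,0,0,-2.3,45],
    [-5.1,-11.2,0.2,0,0,-2.5,45],
    [-5.37,-11.75,0.2,0,0,-2.6,45],
    [-5.37,-11.75,0.2,0,0,-2.6,45],
    [-5.37,-11.75,0.2,0,0,-2.6,45]
  ]
}}

```text
time_s: 34.05
tcp_pos: [0.4253, 0.3482, 0.1189]
ee_rot: [[0.998, 0.057, -0.001], [0.057, -0.998, -0.002], [-0.002, 0.002, -1.0]]
wrist_force: [-0.2, -0.9, -3.6]
gripper_width: 0.71
```

>>> {"method": "play_rows", "body": {
  "deltas": [
    [0,0,0,0,0,0,45],
    [0,0,0,0,0,0,45]
  ]
}}

```text
time_s: 34.25
tcp_pos: [0.4259, 0.3479, 0.1198]
ee_rot: [[0.998, 0.056, -0.0], [0.056, -0.998, -0.0], [-0.0, 0.0, -1.0]]
wrist_force: [0.6, -0.4, -2.7]
gripper_width: 0.711
```

```bash
python3 -c "
from h import *
goto(.4257,.3492,0.0,3.3)
save('top','t3.png');save('wrist','w22.png')"
```

```text
t 34.2 tcp [0.4259 0.3479 0.1198] psi 3.2 q6 37 grip 61.8mm F [ 0.6 -0.4 -2.7]
delta [-0.01 -0.05  4.79] rot [ 0.    0.   -0.02] wz -0.02
```

View pics/w22.png

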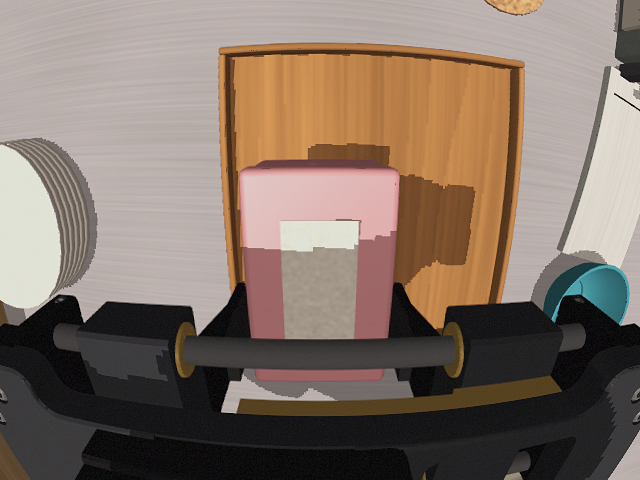

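>>> {"method": "play_rows", "body": {
  "deltas": [
    [0,0,1,0,0,0,45],
    [0,0,2.2,0,0,0,45],
    [0,0,3.4,0,0,0,45],
    [0,0,4.2,0,0,0,45],
    [0,0,4.6,0,0,0,45],
    [0,0,4.75,0,0,0,45],
    [0,0,4.82,0,0,0,45],
    [0,0,4.82,0,0,0,45],
    [0,0,4.82,0,0,0,45]
  ]
}}

```text
time_s: 35.25
tcp_pos: [0.4262, 0.3497, 0.0004]
ee_rot: [[0.998, 0.058, 0.001], [0.058, -0.998, 0.002], [0.001, -0.002, -1.0]]
wrist_force: [-0.2, 0.1, -3.1]
gripper_width: 0.706
```

>>> {"method": "play_rows", "body": {
  "deltas": [
    [0,0,0.03,0,0,0,45],
    [0,0,0.03,0,0,0,55],
    [0,0,0.03,0,0,0,68],
    [0,0,0.03,0,0,0,70],
    [0,0,0.03,0,0,0,70],
    [0,0,-0.5,0,0,0,70],
    [0,0,-1.5,0,0,0,70],
    [0,0,-3,0,0,0,70],
    [0,0,-4.5,0,0,0,70],
    [0,0,-6,0,0,0,87],
    [0,0,-6.5,0,0,0,87],
    [0,0,-6.5,0,0,0,87]
  ]
}}

```text
time_s: 36.45
tcp_pos: [0.4266, 0.3502, 0.1643]
ee_rot: [[0.998, 0.058, 0.003], [0.058, -0.998, 0.005], [0.004, -0.004, -1.0]]
wrist_force: [-0.1, 0.1, -0.4]
gripper_width: 0.965
```

```bash
python3 -c "
from h import *
save('wrist','w23.png')
goto(.335,-.31,.17,2)"
```

```text
t 36.5 tcp [0.4256 0.3491 0.1621] psi 3.3 q6 37 grip 84.8mm F [-0.3  0.6 -1. ]
delta [-5.13 26.11 -0.35] rot [-0.02 -0.    0.26] wz 0.26
```

View pics/w23.png

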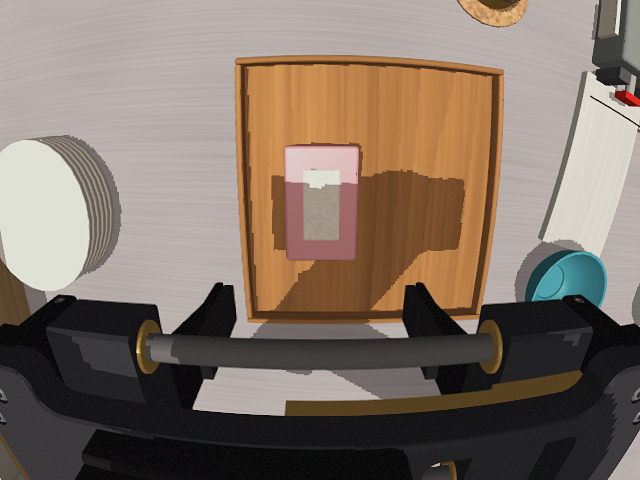

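>>> {"method": "play_rows", "body": {
  "deltas": [
    [0,1.2,0,0,0,0,87],
    [0,2.8,0,0,0,0,87],
    [0,4.6,0,0,0,0,87],
    [0,6.4,0,0,0,0,87],
    [0,8.2,0,0,0,0,87],
    [0,10,0,0,0,0,87],
    [0,11.8,0,0,0,0,87],
    [0,13.6,0,0,0,0,87],
    [0,15.4,0,0,0,0,87],
    [0,17.2,0,0,0,0,87],
    [0,19,0,0,0,0,87],
    [-0.5,20.6,0,0,0,0,87]
  ]
}}

```text
time_s: 37.7
tcp_pos: [0.4422, -0.1678, 0.1595]
ee_rot: [[0.998, 0.057, -0.004], [0.057, -0.998, 0.0], [-0.004, -0.0, -1.0]]
wrist_force: [1.2, -0.4, -0.1]
gripper_width: 1.005
```

```bash
python3 -c "
from h import *
goto(.335,-.31,.17,2)"
```

```text
t 37.7 tcp [ 0.4422 -0.1678  0.1595] psi 3.3 q6 94 grip 87.4mm F [ 1.2 -0.4 -0.1]
delta [-4.61  5.44 -0.4 ] rot [-0.    0.04  0.25] wz 0.25
```

>>> {"method": "play_rows", "body": {
  "deltas": [
    [-0.5,0.8,0,0,0,0,87],
    [-1.2,1.8,0,0,0,0,87],
    [-2,3,0,0,0,0,87],
    [-3,4,0,0,0,0,87],
    [-4,5,-0.2,0,0,0,87],
    [-4.6,5.4,-0.4,0,0,0,87],
    [-4.6,5.4,-0.4,0,0,0,87],
    [-4.6,5.4,-0.4,0,0,0,87],
    [-4.6,5.4,-0.4,0,0,0,87]
  ]
}}

```text
time_s: 38.6
tcp_pos: [0.3359, -0.3066, 0.1707]
ee_rot: [[0.998, 0.058, -0.002], [0.058, -0.998, 0.001], [-0.002, -0.001, -1.0]]
wrist_force: [0.4, 0.2, 0.4]
gripper_width: 1.004
```

```bash
python3 -c "
from h import *
goto(.335,-.31,.17,2)
wfit('box_white',(.4055,-.321,.05),BOX,'w24.png')"
```

```text
t 38.6 tcp [ 0.3359 -0.3066  0.1707] psi 3.3 q6 115 grip 87.3mm F [0.4 0.2 0.4]
delta [-0.04  0.14  0.03] rot [-0.01  0.02  0.27] wz 0.27
none
```

View pics/w24.png

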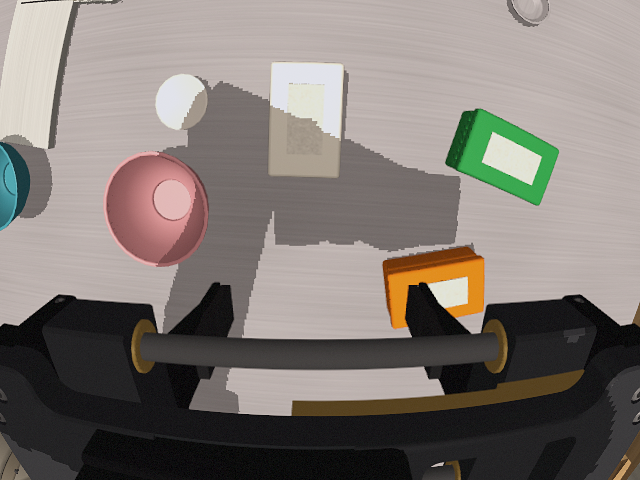

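```bash
python3 -c "
from h import *
s=r.sense();d=r.capture('wrist')
c=w_at(d,s,307,120,.045);print(c)
for q in r.cut_out('wrist','box_white'):
  ys,xs=np.nonzero(q['region']);print(q['score'],xs.mean(),ys.mean(),len(xs))
for u,v in[(271,63),(345,66),(340,177),(269,176)]: print(w_at(d,s,u,v,.045).round(4))
wfit('box_white',(c[0],c[1],.05),BOX,'w25.png')"
```

```text
[ 0.4240205  -0.29027176  0.045     ]
0.93 305.20240384615386 119.3141826923077 8320
0.68 435.91765147251925 281.5199774901519 5331
0.66 501.62036170876206 155.5899594636732 6414
[ 0.4719 -0.2574  0.045 ]
[ 0.4723 -0.3192  0.045 ]
[ 0.3769 -0.3211  0.045 ]
[ 0.3745 -0.2601  0.045 ]
box_white [ 0.4247 -0.2884  0.0191] yaw deg 1.1 0.042
```

View pics/w25.png

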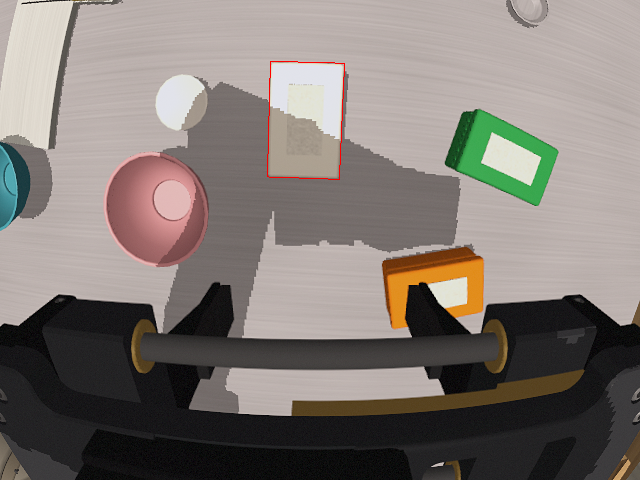

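```bash
python3 -c "
from h import *
goto(.4047,-.2888,-.003,1.1)
d=r.capture('wrist');s=r.sense()
print('bowl',[(np.round(q['centre'],3).tolist(),round(q['score'],2)) for q in r.spot_in('wrist','bowl_pink')],w_at(d,s,157,209,.055))"
```

```text
t 38.9 tcp [ 0.3362 -0.3069  0.1717] psi 3.4 q6 115 grip 87.1mm F [-0.4  0.1  0.2]
delta [ 2.78 -0.56  6.99] rot [-0.    0.    0.45] wz 0.45
bowl [([0.334, -0.146, 0.03], 0.64)] [ 0.34326779 -0.15886137  0.055     ]
```

>>> {"method": "play_rows", "body": {
  "deltas": [
    [0.8,-0.15,0,0,0,0.1,87],
    [1.8,-0.4,0,0,0,0.3,87],
    [2.78,-0.56,0.5,0,0,0.45,87],
    [2.78,-0.56,1.5,0,0,0.45,87],
    [2.78,-0.56,2.8,0,0,0.45,87],
    [2.78,-0.56,4,0,0,0.45,87],
    [2.78,-0.56,4.9,0,0,0.45,87],
    [2.78,-0.56,5.1,0,0,0.45,87],
    [2.78,-0.56,5.1,0,0,0.45,87],
    [2.78,-0.56,5.1,0,0,0.45,87]
  ]
}}

```text
time_s: 40.0
tcp_pos: [0.4055, -0.2897, 0.0455]
ee_rot: [[1.0, 0.019, 0.002], [0.019, -1.0, -0.001], [0.002, 0.001, -1.0]]
wrist_force: [0.0, -0.6, 0.1]
gripper_width: 1.0
```

```bash
python3 -c "
from h import *
goto(.4047,-.2888,-.003,1.1)
save('wrist','w26.png')"
```

```text
t 40.0 tcp [ 0.4055 -0.2897  0.0455] psi 1.1 q6 108 grip 87.0mm F [ 0.  -0.6  0.1]
delta [-0.03 -0.04  1.94] rot [ 0.01 -0.02 -0.  ] wz -0.0
```

View pics/w26.png

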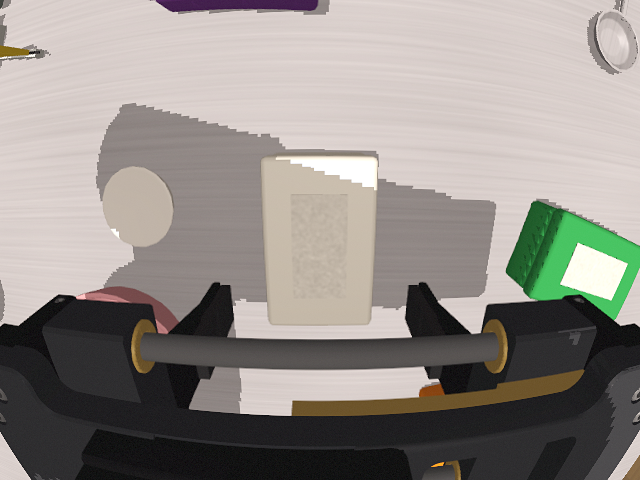

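Aligned; box is centred between the fingers. Down and close.

>>> {"method": "play_rows", "body": {
  "deltas": [
    [0,-0.03,0.6,0,0,0,87],
    [0,-0.03,1.1,0,0,0,87],
    [0,-0.03,1.5,0,0,0,87],
    [0,-0.03,1.7,0,0,0,87],
    [0,-0.03,1.7,0,0,0,87]
  ]
}}

```text
time_s: 40.55
tcp_pos: [0.4044, -0.2885, 0.0017]
ee_rot: [[1.0, 0.018, -0.0], [0.018, -1.0, 0.0], [-0.0, -0.0, -1.0]]
wrist_force: [0.0, 0.0, 0.0]
gripper_width: 1.006
```

>>> {"method": "play_rows", "body": {
  "deltas": [
    [0,0,0.1,0,0,0,87],
    [0,0,0.22,0,0,0,87],
    [0,0,0.22,0,0,0,75],
    [0,0,0.22,0,0,0,60],
    [0,0,0.22,0,0,0,50],
    [0,0,0.22,0,0,0,45],
    [0,0,0.22,0,0,0,45],
    [0,0,0.22,0,0,0,45],
    [0,0,0.22,0,0,0,45],
    [0,0,0.22,0,0,0,45]
  ]
}}

```text
time_s: 41.55
tcp_pos: [0.4045, -0.2886, -0.0036]
ee_rot: [[1.0, 0.019, 0.0], [0.019, -1.0, -0.0], [0.0, 0.0, -1.0]]
wrist_force: [0.8, 0.2, 1.4]
gripper_width: 0.71
```

```bash
python3 -c "
from h import *
goto(.4047,-.2888,-.003,1.1)"
```

```text
t 41.5 tcp [ 0.4045 -0.2886 -0.0036] psi 1.1 q6 108 grip 61.8mm F [0.8 0.2 1.4]
delta [ 0.01  0.01 -0.02] rot [ 0.   -0.   -0.01] wz -0.01
```

>>> {"method": "play_rows", "body": {
  "deltas": [
    [0,0,-0.4,0,0,0,45],
    [0,0,-1.2,0,0,0,45],
    [0,0,-2.4,0,0,0,45],
    [0,0,-3.8,0,0,0,45],
    [0,0,-5,0,0,0,45],
    [0,0,-5.6,0,0,0,45],
    [0,0,-5.6,0,0,0,45]
  ]
}}

```text
time_s: 42.25
tcp_pos: [0.4055, -0.2888, 0.1387]
ee_rot: [[1.0, 0.018, 0.005], [0.018, -1.0, -0.001], [0.005, 0.001, -1.0]]
wrist_force: [0.4, -0.6, -3.2]
gripper_width: 0.709
```

```bash
python3 -c "
from h import *
x,y=st(-.105,0)
goto(x,y,.13,-9.7)
save('wrist','w27.png')"
```

```text
t 42.2 tcp [ 0.4055 -0.2888  0.1387] psi 1.1 q6 108 grip 61.7mm F [ 0.4 -0.6 -3.2]
delta [  3.86 -13.01   0.35] rot [ 0.01 -0.06  2.15] wz 2.15
```

View pics/w27.png

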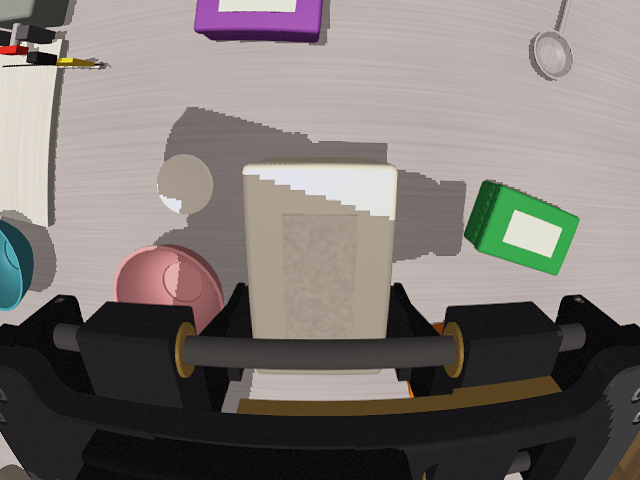

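>>> {"method": "play_rows", "body": {
  "deltas": [
    [0.3,-1,0,0,0,0.1,45],
    [0.7,-2.3,0,0,0,0.4,45],
    [1.1,-3.8,0,0,0,0.6,45],
    [1.6,-5.4,0,0,0,0.9,45],
    [2.1,-7,0,0,0,1.2,45],
    [2.6,-8.6,0,0,0,1.4,45],
    [3,-10.1,0,0,0,1.7,45],
    [3.4,-11.4,0.2,0,0,1.9,45],
    [3.7,-12.4,0.3,0,0,2.1,45],
    [3.86,-13,0.35,0,0,2.15,45],
    [3.86,-13,0.35,0,0,2.15,45],
    [3.86,-13,0.35,0,0,2.15,45]
  ]
}}

```text
time_s: 43.5
tcp_pos: [0.4934, 0.0379, 0.1259]
ee_rot: [[0.986, -0.168, -0.004], [-0.168, -0.986, -0.001], [-0.004, 0.002, -1.0]]
wrist_force: [0.7, -0.9, -3.6]
gripper_width: 0.711
```

>>> {"method": "play_rows", "body": {
  "deltas": [
    [0,0,0,0,0,0,45],
    [0,0,0,0,0,0,45]
  ]
}}

```text
time_s: 43.7
tcp_pos: [0.4944, 0.0374, 0.1272]
ee_rot: [[0.986, -0.17, -0.001], [-0.17, -0.986, -0.0], [-0.001, 0.0, -1.0]]
wrist_force: [0.1, 0.7, -2.9]
gripper_width: 0.708
```

```bash
python3 -c "
from h import *
x,y=st(-.105,0)
goto(x,y,.0085,-9.7)
overlay('w28.png',(170,470,80,400),1.85)"
```

```text
t 43.7 tcp [0.4944 0.0374 0.1272] psi -9.8 q6 57 grip 61.6mm F [ 0.1  0.7 -2.9]
delta [ 0.07 -0.04  4.75] rot [ 0.    0.01 -0.01] wz -0.01
```

View pics/w28.png

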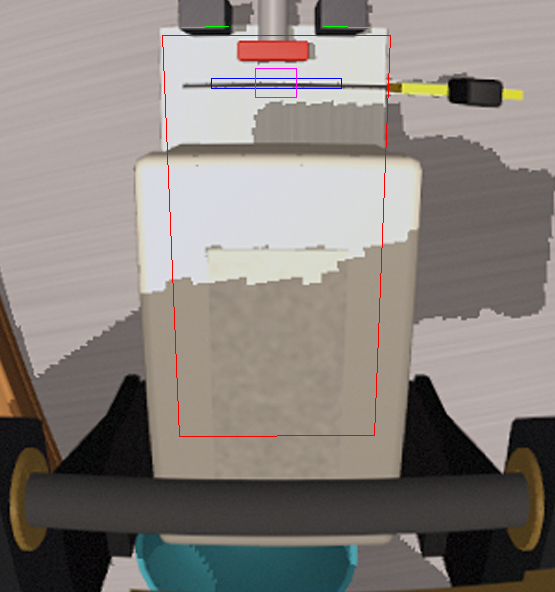

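>>> {"method": "play_rows", "body": {
  "deltas": [
    [0.07,-0.05,1,0,0,0,45],
    [0.07,-0.05,2.2,0,0,0,45],
    [0.07,-0.05,3.3,0,0,0,45],
    [0.07,-0.05,4.1,0,0,0,45],
    [0.07,-0.05,4.5,0,0,0,45],
    [0.07,-0.05,4.7,0,0,0,45],
    [0.07,-0.05,4.75,0,0,0,45],
    [0.07,-0.05,4.75,0,0,0,45],
    [0.07,-0.05,4.75,0,0,0,45]
  ]
}}

```text
time_s: 44.65
tcp_pos: [0.4977, 0.0394, 0.0098]
ee_rot: [[0.986, -0.168, 0.002], [-0.168, -0.986, 0.001], [0.002, -0.001, -1.0]]
wrist_force: [-0.7, 0.1, -4.1]
gripper_width: 0.712
```

```bash
python3 -c "
from h import *
x,y=st(-.0705,0)
goto(x,y,.0085,-9.7)"
```

```text
t 44.6 tcp [0.4977 0.0394 0.0098] psi -9.7 q6 57 grip 62.0mm F [-0.7  0.1 -4.1]
delta [1.33 0.06 0.05] rot [-0.01 -0.02  0.  ] wz 0.0
```

>>> {"method": "play_rows", "body": {
  "deltas": [
    [0,0.03,0.05,0,0,0,45],
    [0,0.03,0.07,0,0,0,45],
    [0.15,0.04,0.07,0,0,0,45],
    [0.3,0.05,0.07,0,0,0,45],
    [0.45,0.06,0.07,0,0,0,45],
    [0.6,0.06,0.07,0,0,0,45],
    [0.75,0.06,0.07,0,0,0,45],
    [0.75,0.06,0.07,0,0,0,45]
  ]
}}

```text
time_s: 45.45
tcp_pos: [0.5155, 0.0344, 0.0084]
ee_rot: [[0.986, -0.168, 0.001], [-0.168, -0.986, -0.0], [0.001, -0.0, -1.0]]
wrist_force: [-2.9, -0.3, 5.4]
gripper_width: 0.711
```

>>> {"method": "play_rows", "body": {
  "deltas": [
    [0.15,0,-0.02,0,0,0,45],
    [0.3,0,-0.04,0,0,0,45],
    [0.45,0,-0.06,0,0,0,45],
    [0.6,0,-0.06,0,0,0,45],
    [0.75,0,-0.06,0,0,0,45],
    [0.85,0,-0.06,0,0,0,45],
    [0.85,0,-0.06,0,0,0,45]
  ]
}}

```text
time_s: 46.15
tcp_pos: [0.5294, 0.031, 0.0084]
ee_rot: [[0.985, -0.17, -0.013], [-0.17, -0.985, -0.001], [-0.012, 0.003, -1.0]]
wrist_force: [-16.6, 9.6, 13.7]
gripper_width: 0.709
```

```bash
python3 -c "
from h import *
x,y=st(-.0705,0)
goto(x,y,.0085,-9.7)"
```

```text
t 46.1 tcp [0.5294 0.031  0.0084] psi -9.8 q6 60 grip 61.7mm F [-16.6   9.6  13.7]
delta [ 0.02 -0.06 -0.01] rot [ 0.04  0.14 -0.01] wz -0.02
```

Nearly home; a little more, then hold.

>>> {"method": "play_rows", "body": {
  "deltas": [
    [0.1,0,-0.02,0,0,0,45],
    [0.2,0,-0.02,0,0,0,45],
    [0.2,0,-0.02,0,0,0,45],
    [0.2,0,-0.02,0,0,0,45]
  ]
}}

```text
time_s: 46.55
tcp_pos: [0.5299, 0.0307, 0.0082]
ee_rot: [[0.985, -0.171, -0.021], [-0.171, -0.985, -0.001], [-0.02, 0.004, -1.0]]
wrist_force: [-24.3, 15.9, 17.4]
gripper_width: 0.71
```

>>> {"method": "play_rows", "body": {
  "deltas": [
    [0,0,0,0,0,0,45],
    [0,0,0,0,0,0,45],
    [0,0,0,0,0,0,45],
    [0,0,0,0,0,0,45],
    [0,0,0,0,0,0,45],
    [0,0,0,0,0,0,45],
    [0,0,0,0,0,0,45],
    [0,0,0,0,0,0,45],
    [0,0,0,0,0,0,45],
    [0,0,0,0,0,0,45],
    [0,0,0,0,0,0,45],
    [0,0,0,0,0,0,45]
  ]
}}

```text
time_s: 47.75
tcp_pos: [0.5299, 0.0308, 0.0082]
ee_rot: [[0.985, -0.171, -0.021], [-0.171, -0.985, -0.001], [-0.02, 0.004, -1.0]]
wrist_force: [-25.1, 15.2, 17.2]
gripper_width: 0.708
```

```bash
python3 -c "
from h import *
x,y=st(-.0705,0)
goto(x,y,.0085,-9.7)
d=save('wrist','w29.png');cv2.imwrite('pics/w29c.png',cv2.resize(d['pixels'][100:250,200:440,::-1],None,fx=3.3,fy=3.3,interpolation=2))"
```

```text
t 47.8 tcp [0.5299 0.0308 0.0082] psi -9.9 q6 60 grip 61.6mm F [-25.1  15.2  17.2]
delta [-0.   -0.06 -0.01] rot [ 0.05  0.23 -0.03] wz -0.03
```

View pics/w29c.png

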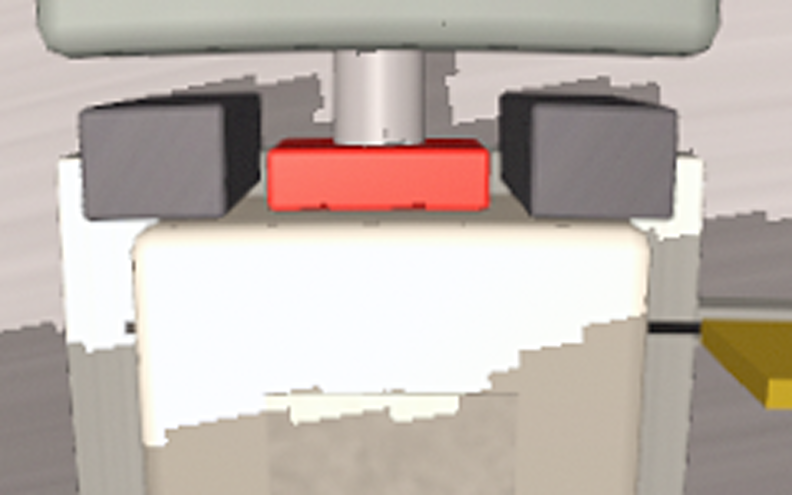

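>>> {"method": "play_rows", "body": {
  "deltas": [
    [-0.3,0,0,0,0,0,45],
    [-0.7,0,0,0,0,0,45],
    [-1.1,0,-0.1,0,0,0,45],
    [-1.3,0,-0.6,0,0,0,45],
    [-1.3,0,-1.6,0,0,0,45],
    [-1.3,0,-3,0,0,0,45],
    [-1.3,0,-4.2,0,0,0,45],
    [-1.3,0,-4.8,0,0,0,45],
    [-1.3,0,-4.8,0,0,0,45],
    [-1.3,0,-4.8,0,0,0,45]
  ]
}}

```text
time_s: 48.8
tcp_pos: [0.5088, 0.0356, 0.1292]
ee_rot: [[0.986, -0.169, 0.001], [-0.169, -0.986, 0.001], [0.001, -0.001, -1.0]]
wrist_force: [-0.7, 0.5, -4.3]
gripper_width: 0.708
```

```bash
python3 -c "
from h import *
goto(.4318,.2494,.12,3.3)"
```

```text
t 48.8 tcp [0.5088 0.0356 0.1292] psi -9.7 q6 58 grip 61.6mm F [-0.7  0.5 -4.3]
delta [-4.48 -7.91  0.37] rot [-0.01 -0.01 -2.61] wz -2.61
```

>>> {"method": "play_rows", "body": {
  "deltas": [
    [-0.5,-0.9,0,0,0,-0.3,45],
    [-1.2,-2.1,0,0,0,-0.7,45],
    [-2,-3.5,0,0,0,-1.1,45],
    [-2.7,-4.8,0,0,0,-1.5,45],
    [-3.4,-6,0.1,0,0,-1.9,45],
    [-4,-7.1,0.2,0,0,-2.3,45],
    [-4.48,-7.9,0.35,0,0,-2.6,45],
    [-4.48,-7.9,0.35,0,0,-2.6,45],
    [-4.48,-7.9,0.35,0,0,-2.6,45],
    [-4.48,-7.9,0.35,0,0,-2.6,45],
    [-4.48,-7.9,0.35,0,0,-2.6,45]
  ]
}}

```text
time_s: 49.9
tcp_pos: [0.4319, 0.2482, 0.12]
ee_rot: [[0.998, 0.056, -0.0], [0.056, -0.998, -0.001], [-0.0, 0.001, -1.0]]
wrist_force: [0.3, 0.4, -3.0]
gripper_width: 0.709
```

```bash
python3 -c "
from h import *
goto(.4318,.2494,.004,3.3)
save('wrist','w30.png')"
```

```text
t 49.9 tcp [0.4319 0.2482 0.12  ] psi 3.2 q6 45 grip 61.7mm F [ 0.3  0.4 -3. ]
delta [-0.   -0.05  4.64] rot [ 0.01  0.01 -0.02] wz -0.02
```

View pics/w30.png

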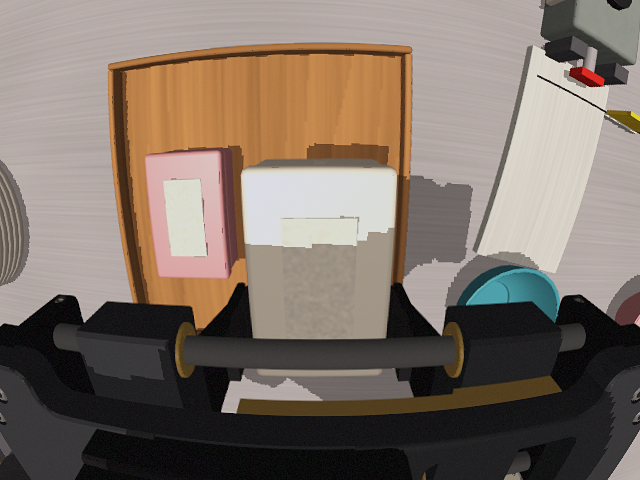

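>>> {"method": "play_rows", "body": {
  "deltas": [
    [0,0,1,0,0,0,45],
    [0,0,2.2,0,0,0,45],
    [0,0,3.3,0,0,0,45],
    [0,0,4.1,0,0,0,45],
    [0,0,4.5,0,0,0,45],
    [0,0,4.64,0,0,0,45],
    [0,0,4.7,0,0,0,45],
    [0,0,4.7,0,0,0,45],
    [0,0,4.7,0,0,0,45]
  ]
}}

```text
time_s: 50.85
tcp_pos: [0.4324, 0.2497, 0.0038]
ee_rot: [[0.998, 0.058, 0.002], [0.058, -0.998, 0.002], [0.002, -0.002, -1.0]]
wrist_force: [-0.5, 0.6, -3.3]
gripper_width: 0.715
```

>>> {"method": "play_rows", "body": {
  "deltas": [
    [0,0,0.02,0,0,0,45],
    [0,0,0.02,0,0,0,55],
    [0,0,0.02,0,0,0,68],
    [0,0,0.02,0,0,0,70],
    [0,0,0.02,0,0,0,70],
    [0,0,-0.5,0,0,0,70],
    [0,0,-1.5,0,0,0,70],
    [0,0,-3,0,0,0,70],
    [0,0,-4.5,0,0,0,70],
    [0,0,-6,0,0,0,70],
    [0,0,-6.5,0,0,0,60],
    [0,0,-6.5,0,0,0,60]
  ]
}}

```text
time_s: 52.05
tcp_pos: [0.433, 0.2503, 0.1681]
ee_rot: [[0.998, 0.058, 0.005], [0.058, -0.998, 0.005], [0.005, -0.004, -1.0]]
wrist_force: [-0.1, -0.6, 0.5]
gripper_width: 0.722
```

```bash
python3 -c "
from h import *
save('wrist','w31.png')
x,y=st(-.022,-.075)
goto(x,y,.16,-9.7)"
```

```text
t 52.1 tcp [0.4319 0.2494 0.1661] psi 3.3 q6 45 grip 61.2mm F [-0.3  0.2 -0.1]
delta [ 4.64 12.26  0.23] rot [-0.02 -0.01  2.6 ] wz 2.6
```

View pics/w31.png

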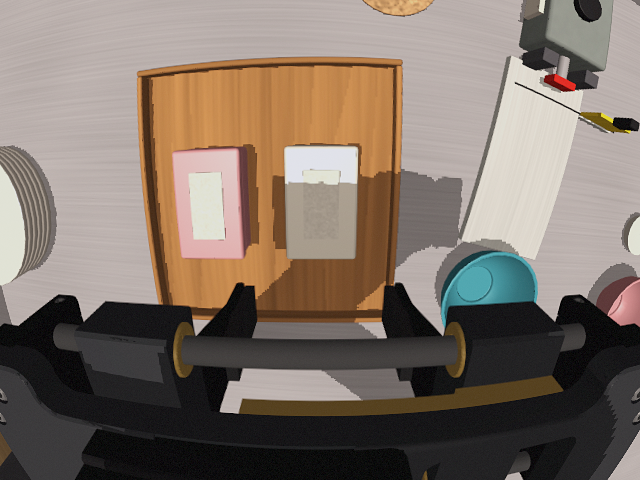

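>>> {"method": "play_rows", "body": {
  "deltas": [
    [0.4,1.1,0,0,0,0.2,50],
    [1,2.6,0,0,0,0.5,50],
    [1.6,4.2,0,0,0,0.9,50],
    [2.2,5.8,0,0,0,1.2,50],
    [2.8,7.4,0,0,0,1.6,50],
    [3.4,9,0,0,0,1.9,50],
    [4,10.6,0,0,0,2.3,50],
    [4.4,11.7,0.1,0,0,2.5,50],
    [4.64,12.26,0.2,0,0,2.6,50],
    [4.64,12.26,0.2,0,0,2.6,50],
    [4.64,12.26,0.2,0,0,2.6,50],
    [4.64,12.26,0.2,0,0,2.6,50]
  ]
}}

```text
time_s: 53.3
tcp_pos: [0.5648, -0.0492, 0.16]
ee_rot: [[0.986, -0.167, -0.001], [-0.167, -0.986, 0.0], [-0.001, 0.0, -1.0]]
wrist_force: [-0.1, 0.9, -0.3]
gripper_width: 0.574
```

```bash
python3 -c "
from h import *
goto(.565,-.0495,.032,-9.7)
save('wrist','w32.png')"
```

```text
t 53.3 tcp [ 0.5648 -0.0492  0.16  ] psi -9.6 q6 69 grip 49.9mm F [-0.1  0.9 -0.3]
delta [0.02 0.01 5.12] rot [0.   0.01 0.02] wz 0.02
```

View pics/w32.png

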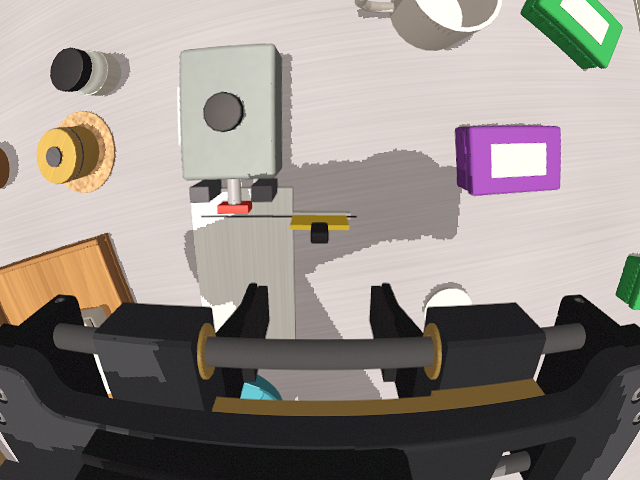

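Knob at (320,233), centred in the jaws. Descend, grip, slide back 75 mm.

>>> {"method": "play_rows", "body": {
  "deltas": [
    [0,0,1,0,0,0,50],
    [0,0,2.2,0,0,0,50],
    [0,0,3.4,0,0,0,50],
    [0,0,4.3,0,0,0,50],
    [0,0,4.9,0,0,0,50],
    [0,0,5.1,0,0,0,50],
    [0,0,5.1,0,0,0,35],
    [0,0,5.1,0,0,0,20],
    [0,0,5.1,0,0,0,6],
    [0,0,5.1,0,0,0,6],
    [0,0,5.1,0,0,0,6],
    [0,0,5.1,0,0,0,6]
  ]
}}

```text
time_s: 54.55
tcp_pos: [0.5657, -0.0495, 0.0333]
ee_rot: [[0.986, -0.169, 0.001], [-0.169, -0.986, 0.001], [0.001, -0.001, -1.0]]
wrist_force: [-0.2, 3.6, 1.7]
gripper_width: 0.153
```

>>> {"method": "play_rows", "body": {
  "deltas": [
    [0,0,0,0,0,0,6],
    [0,-0.4,0,0,0,0,6],
    [0,-0.8,0,0,0,0,6],
    [0,-1.2,0,0,0,0,6],
    [0,-1.6,0,0,0,0,6],
    [0,-2,0,0,0,0,6],
    [0,-2.4,0,0,0,0,6],
    [0,-2.75,0,0,0,0,6],
    [0,-2.95,0,0,0,0,6],
    [0,-3,0,0,0,0,6],
    [0,-3,0,0,0,0,6],
    [0,-3,0,0,0,0,6]
  ]
}}

```text
time_s: 55.75
tcp_pos: [0.5786, 0.0245, 0.0333]
ee_rot: [[0.986, -0.168, 0.001], [-0.168, -0.986, 0.0], [0.001, -0.0, -1.0]]
wrist_force: [-0.7, -1.2, 4.6]
gripper_width: 0.157
```

>>> {"method": "play_rows", "body": {
  "deltas": [
    [0,0,0,0,0,0,20],
    [0,0,0,0,0,0,35],
    [0,0,0,0,0,0,40],
    [0,0,-0.3,0,0,0,40],
    [0,0,-1.5,0,0,0,40],
    [0,0,-3,0,0,0,40],
    [0,0,-4.8,0,0,0,40],
    [-1,0,-6,0,0,0,40],
    [-2.5,0,-6.5,0,0,0,40],
    [-3.5,0,-6.5,0,0,0,40],
    [-4,0,-6.5,0,0,0,40],
    [-4,0,-6.5,0,0,0,40]
  ]
}}

```text
time_s: 56.95
tcp_pos: [0.4783, 0.0407, 0.1958]
ee_rot: [[0.986, -0.167, 0.001], [-0.167, -0.986, 0.0], [0.001, -0.0, -1.0]]
wrist_force: [-0.1, 0.3, 0.1]
gripper_width: 0.461
```

>>> {"method": "play_rows", "body": {
  "deltas": [
    [0,0,0,0,0,0,60],
    [0,0,0,0,0,0,60],
    [0,0,0,0,0,0,60]
  ]
}}

```text
time_s: 57.25
tcp_pos: [0.48, 0.0405, 0.1947]
ee_rot: [[0.986, -0.169, -0.001], [-0.169, -0.986, -0.001], [-0.001, 0.001, -1.0]]
wrist_force: [0.2, 0.2, -0.2]
gripper_width: 0.64
```

```bash
python3 -c "
from h import *
print(r.sense()['wrist_force'])
save('scene','s8.png')
overlay('w33.png',(200,460,40,300),2.3)
import pickle
D={c:r.capture(c) for c in('scene','top')}
for n,p0 in (('box_pink',(.446,.3504,.058)),('box_white',(.452,.2506,.058))):
  for c in D:
    m=[q['region'].astype(float) for q in r.cut_out(c,n)]
    u=proj(D[c],[p0[0],p0[1],.03])
    m=[k for k in m if np.hypot(*(np.array(np.nonzero(k))[::-1].mean(1)-u))<12]
    if m: print(n,c,*fit(p0,[(D[c],m[0])],lambda x,y,t:boxpts(x,y,t,.1,.062,.045,.006)))
"
```

```text
[ 0.23760357  0.23735987 -0.17230931]
box_pink scene [0.44241986 0.34860748 0.00045726] 0.13792029447157925
box_white scene [0.44874997 0.24876474 0.04039367] 0.16258459727683708
```

View pics/w33.png

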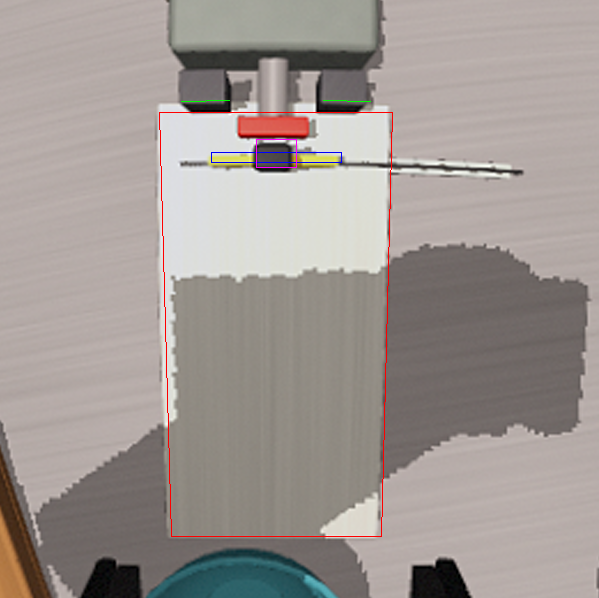

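View pics/s8.png

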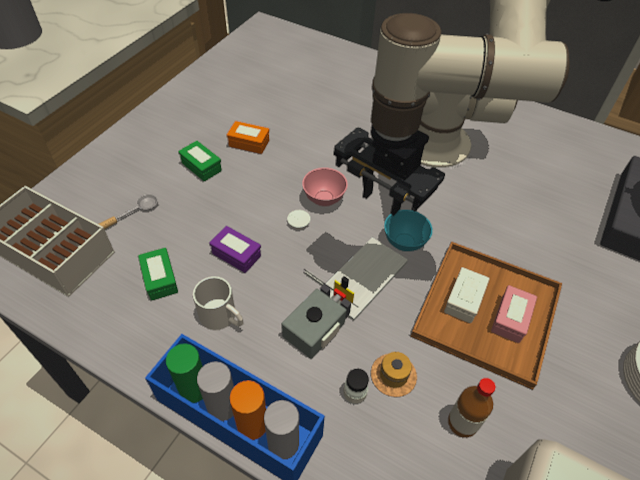

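```bash
python3 -c "
from station import r
print(r.finish_job())"
```

```text
the job is handed in; nothing more can be done
None
```

I handed the job in at about 57 s of the 210 s allowed. No verdict is reported.

**What I did**
- I stood the tin on the cork mat and slid the shutter fully open.
- I pressed the pink box and then the white box home against the posts, each for more than 1.2 s. The push was about 25 N, and the arm stopped dead where the posts should be.
- I set both boxes side by side in the tray and slid the shutter closed.
- There was no blue box in any view, so I skipped it.

**Last checks**
- **Pictures:** the last ones show both boxes flat in the tray, the tin on its mat, the shutter closed, the stamp out, and the gripper clear of everything. The other kitchen things look unmoved.
- **Box positions:** the scene camera puts both boxes within about 4 mm of where I meant them. The top camera gave no matching outline of either box, so that position check rests on one view.

**What went wrong on the way**
- **Shutter:** the first slide missed the knob. The fingertips sit about 28 mm higher than the stated TCP, so I gripped lower for everything after that. The tin had already been gripped only near its top edge.
- **White box:** it had been knocked 3–4 cm aside, so I measured it again before picking it up.

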